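Take the pile of grinder parts apart and sort it onto the mats

ROBOT

A 7-joint arm with a two-finger parallel gripper is mounted at the origin on a cart in front of the work surface, level with it; the furniture and walls round the work are solid. World frame = base frame: x ahead of the robot, y to its left, z up, the work surface at z = 0. Lengths are in m, angles in rad, forces in N, time in s.
With the tool pointing down it reaches from about 0.35 to 0.775 m from the base axis. Payload 3.1 kg.
Tool frame: the origin (TCP) lies at the very end of the fingers, on their centre line; the grasp point (between the pads) lies 19 mm behind it; z points along the fingers, y is the line along which they close (so a half turn about z gives the same grasp; the last joint's range is limited). The gripper opens to 85 mm and grips with 20 to 120 N. Pads are 22 mm wide; open, the fingers measure 114 mm over their backs; the gripper's body (76 mm by 85 mm) begins 54 mm behind the grasp point. The pads swing forward as they close: fully open they stand 13 mm farther back than shut.
Start: joints at [1.158, 0.311, 0.014, 1.512, -0.004, 1.319, -0.027], TCP at [0.199, -0.513, 0.231] pointing down, gripper open.
Joint ranges: [-2.7, 2.7], [-0.3, 1.91], [-1.27, 1.3], [0.12, 2.57], [-1.44, 4.58], [0.2, 2.03], [-3.05, 3.05]. Speed limits (rad/s): [2.79, 2.79, 3.14, 3.14, 3.14, 3.14, 3.14].

INTERFACE

Orientations are given as a rotation vector (axis times angle).
In Python, from station import monitor, optics, finish_job gives the robot as it stands. The module is installed in compiled form; this text tells all that it offers.
- The arm moves only by the tool play_rows, never from a script. Its argument "targets" is a list of rows, each an object with "translation": the shift along the world's x, y, z in m, a list of three; "twist": the turn about the world's z in rad; "jaw": the closure in counts, from 0 (fully open) to 255 (shut). A call has 1 to 5 rows; each row shifts and turns the commanded pose from where the row before left it; what a row does not reach is not made up. A row lasts 1/12 s, in which the tool goes at most 41.7 mm and 7.16 degrees, less where a joint would pass 70% of its speed; a pose out of reach is approached as far as the arm can. A call is refused whole if a number of a shift passes 0.0417 or a number of a turn 0.125, either way. A call with a gripper value outside its range is refused whole. The fingers move at their own pace and stop on an object; "squeeze" is the grip in N (left out, the last holds). Time passes only in rows, so rows that do not move let the fingers close. It gives the time, the measured TCP pose, the force, the opening and the grip force at its end, in the units of the state.
- monitor.get_state(): the state, without advancing time (a new reading comes with each control period).
- optics.grab_frame(name): name is "scene" or "top" or "wrist"; returns the picture (480x640x3 uint8, blue, green, red); there is no depth.
- optics.get_calibration(name): a dict with "K" (3x3 intrinsics, pixels), "R" (3x3) and "t" (3): a world point X has camera coordinates R X + t. Camera axes: x right, y down, z forward; pixel columns grow to the right and rows downward; lengths in m; the calibration is good to about 2 mm. The wrist camera is an equidistant fisheye: a pixel r from the principal point sees the ray r / f radians off the axis. A picture is of the moment at which its call begins: read the wrist's pose just before it. get_calibration takes no time and is no camera call; for the wrist camera it gives the pose at the moment of the call.
- finish_job(): hands the job in; it is judged then, once.
The state is a dict: "clock": time; "joint_pos": joint angles; "qd": joint speeds; "effort": joint torques, N m; "eef_pos": TCP position; "tool_rot": TCP orientation; "force": force on the tool from outside, world axes, zero at the start; "wrist_torque": the same for the moment, N m; "width": opening from 0.0 (shut) to 1.0 (fully open); "grip_force": force on a finger pad.
Only numpy, scipy, OpenCV 4.12 (cv2) and the standard library are available. Lean on these libraries where they do the work, as an engineer would, in place of code of your own. Each camera call takes 0.05 s, during which the arm holds its last target. There are 200 camera calls.

TASK

Take the pile of coffee-grinder parts apart and set each part, the same way up as now, in the middle of its own round sorting mat: the blue cap on the white mat (keep), the steel burr on the red mat (worn out), the pale seal ring on the yellow mat (to be cleaned) and the brass disc on the green mat (ready to refit). Set the parts down, do not drop them, and leave all four lying still.

Things in the scene. Friction and masses are not known exactly. Their poses are not given: they have to be found in the camera images.
- cap_center (a point): blue ribbed plastic screw cap, 24 mm across and 14 mm tall, about 15 g; at the start the top of the pile, standing loose on the burr. The point is its centre, half-way up (7 mm above its underside); z points up out of its top
- burr_center (a point): grey steel conical grinder burr, 50 mm across at its foot and 20 mm tall, about 110 g; its side widens a little from 47 mm at the foot to 50 mm at 6 mm above the underside, then tapers to a flat top 26 mm across, so grip it at the lowest 6 mm; second from the top of the pile at the start, lying on the seal. The point is its centre, half-way up (10 mm above its underside); z points up out of its narrow top
- seal_center (a point): pale grey rigid seal ring, 58 mm outside, hole 34 mm, 8.5 mm thick, about 30 g; third from the top of the pile (not the similar ring far back on the bench), lying on the brass disc, its outer edge standing 4 mm out all round beneath the burr. The point is its centre, half-way up (4.25 mm above its underside); z points up
- carrier_center (a point): flat brass burr-carrier disc, 68 mm across and 16 mm tall with upright sides, a dark line round its side, about 250 g; bottom of the pile, on the bench. The point is its centre, half-way up (8 mm above its underside); z points up
- white_mat_top (a point): white round silicone sorting mat, 78 mm across and 5 mm thick, fixed flat on the bench, with a thin dark circle near its edge; this point is the centre of its top face, 5 mm above the bench; z points up
- red_mat_top (a point): red round silicone sorting mat, 78 mm across and 5 mm thick, fixed flat on the bench, with a thin dark circle near its edge; this point is the centre of its top face, 5 mm above the bench; z points up
- yellow_mat_top (a point): yellow round silicone sorting mat, 78 mm across and 5 mm thick, fixed flat on the bench, with a thin dark circle near its edge; this point is the centre of its top face, 5 mm above the bench; z points up
- green_mat_top (a point): green round silicone sorting mat, 78 mm across and 5 mm thick, fixed flat on the bench, with a thin dark circle near its edge; this point is the centre of its top face, 5 mm above the bench; z points up
- hanging_lead_point (a point): not part of the job, an obstacle: a stiff black cable, about 20 mm thick, that hangs nearly upright between the robot and the bench from far above down to the floor, always in the same place; the point lies on it 0.17 m above the bench top. The pile and all mats stand to the left of it (+y), the arm starts to the right of it, so draw the arm back before swinging it across

How it is judged:
At the end, for the whole second after the job is handed in: Each part rests the same way up (within 0.1 rad of level) on its own mat, its centre within 12 mm of the mat's centre seen from above and within 3 mm of the height at which it lies flat on the mat: cap on white, burr on red, seal on yellow, brass disc on green; all four let go and at rest (horizontal distance between cap_center and white_mat_top below 0.012 m and z of cap_center in the frame of white_mat_top between 0.004 and 0.01 m and angle between each of cap_center, burr_center, seal_center, carrier_center's own z axis and vertical below 0.1 rad and linear speed of each of cap, burr, seal, carrier below 0.02 m/s and angular speed of each of cap, burr, seal, carrier below 0.2 rad/s and horizontal distance between burr_center and red_mat_top below 0.012 m and z of burr_center in the frame of red_mat_top between 0.007 and 0.013 m and horizontal distance between seal_center and yellow_mat_top below 0.012 m and z of seal_center in the frame of yellow_mat_top between 0.00125 and 0.00725 m and horizontal distance between carrier_center and green_mat_top below 0.012 m and z of carrier_center in the frame of green_mat_top between 0.005 and 0.011 m); the robot touches nothing.
It fails at once if a part is dropped (it falls free at more than 0.7 m/s, as from more than about 25 mm) ((linear speed of cap above 0.7 m/s and contact force between cap and anything else below 0.05 N) or (linear speed of burr above 0.7 m/s and contact force between burr and anything else below 0.05 N) or (linear speed of seal above 0.7 m/s and contact force between seal and anything else below 0.05 N) or (linear speed of carrier above 0.7 m/s and contact force between carrier and anything else below 0.05 N)).
It also fails if it takes over 102 s, if anything falls off the work surface, if the arm or the gripper's body presses on something with over 40 N, if the wrist force passes 120 N, or if a joint passes its speed limit or range.

## Working session

There is one attempt and no reset: what is moved stays moved. The work goes in short steps, Python scripts to look and compute and a tool call to move; the robot and the scene stay as the last step left them, time stands still between calls to the robot, and variables do not carry over. Pictures are saved under pics/ and viewed, at most 17 in all, crops included, and the job is handed in when it is done.

Besides the shell and the picture viewer there is one more tool, called after ">>>" as name([rows], argument=value, ...), one row to a line, values as JSON. play_rows: Moves the arm, as the interface text tells. Its arguments: {"type":"object","properties":{"targets":{"type":"array","items":{"type":"object","properties":{"translation":{"type":"array","items":{"type":"number"}},"twist":{"type":"number"},"jaw":{"type":"number"}}}},"squeeze":{"type":"number"}},"required":["targets"]}

```bash
mkdir -p pics; python3 - <<'E'
from station import monitor, optics
import cv2, numpy as np
print(monitor.get_state())
for n in ("scene","top"):
    f=optics.grab_frame(n); cv2.imwrite(f"pics/{n}0.png",f)
    c=optics.get_calibration(n); print(n,c["K"],c["R"],c["t"])
c=optics.get_calibration("wrist");print(c)
E
```

```text
{'clock': 0.0, 'joint_pos': array([ 1.15827688,  0.31173091,  0.01397211,  1.5130857 , -0.00439501,
        1.31919995, -0.02719448]), 'qd': array([ 7.09701585e-04, -8.57236575e-05, -1.16933497e-03, -1.73681341e-04,
       -1.46978029e-03,  1.52926736e-03, -1.08089114e-03]), 'effort': array([ 1.90914748e-04, -3.79920816e+01,  1.46191204e-01, -2.30597359e+01,
        1.23285397e-02,  1.36739312e-02, -8.18070390e-06]), 'eef_pos': array([ 0.19905774, -0.5119163 ,  0.2302066 ]), 'tool_rot': array([-3.08542598e+00, -5.78878136e-01,  8.40640562e-04]), 'force': array([-0.94291768,  0.38993429, -0.14933269]), 'wrist_torque': array([ 0.01042429, -0.0016218 , -0.00171106]), 'grip_force': 0.0, 'width': 0.9957368497279496}
scene [[437.3432125    0.         317.63394761]
 [  0.         437.3432125  249.28932994]
 [  0.           0.           1.        ]] [[ 0.75789164 -0.65217619 -0.01632397]
 [-0.48721542 -0.54919662 -0.67897291]
 [ 0.4338449   0.52254118 -0.73398182]] [-0.19060867  0.46361417  0.590132  ]
top [[605.0787637    0.         317.56174027]
 [  0.         605.0787637  242.37596122]
 [  0.           0.           1.        ]] [[ 0.03589988 -0.99935455  0.00129775]
 [-0.97489637 -0.03530675 -0.219842  ]
 [ 0.21974592  0.00662713 -0.97553463]] [0.24723791 0.53956943 0.91396487]
{'K': array([[371.64829954,   0.        , 322.4334509 ],
       [  0.        , 371.64829954, 235.32318716],
       [  0.        ,   0.        ,   1.        ]]), 'R': array([[ 0.36319413, -0.93171113, -0.00209727],
       [-0.89710162, -0.35030892,  0.26924404],
       [-0.25159236, -0.09590639, -0.9630697 ]]), 't': array([-0.5494803 , -0.03607359,  0.37802377])}
```

View pics/scene0.png

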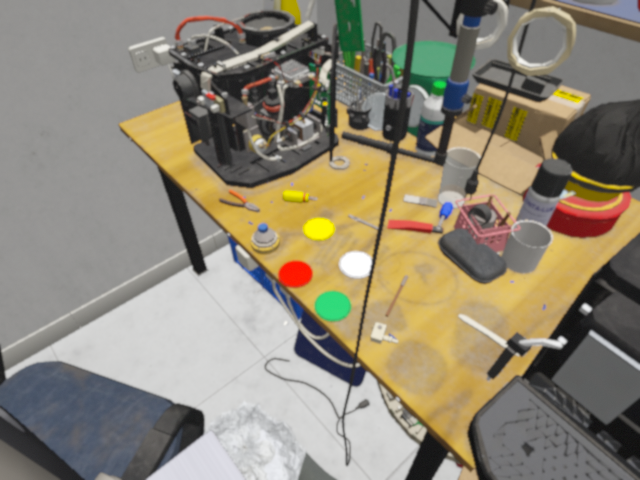

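View pics/top0.png

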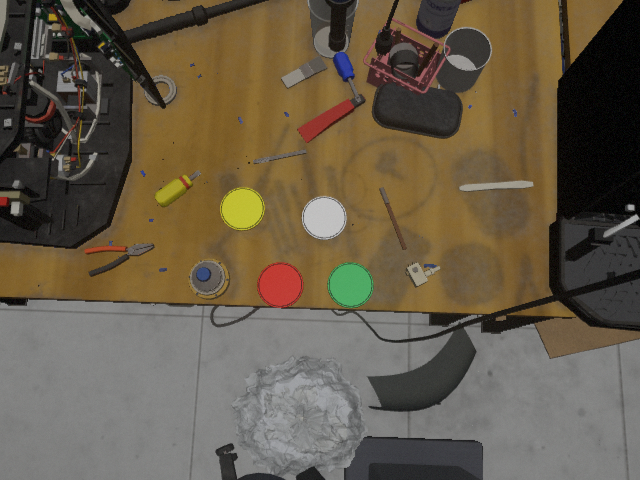

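The top view shows the pile at (208,278), and the mats at yellow (242,208), white (324,217), red (280,284) and green (350,284). In the scene view the black lead runs from (412,0) to (345,460).

```bash
cat > h.py <<'E'
import cv2, numpy as np
from station import monitor, optics
def ray(c,px,fish=False):
    K,R,t=c["K"],c["R"],c["t"]; u=np.array([(px[0]-K[0,2])/K[0,0],(px[1]-K[1,2])/K[1,1]])
    if fish:
        th=np.linalg.norm(u); d=np.r_[u/(th+1e-12)*np.sin(th),np.cos(th)]
    else: d=np.r_[u,1]
    d=R.T@d; return -R.T@t, d/np.linalg.norm(d)
def plane(c,px,z,fish=False):
    o,d=ray(c,px,fish); return o+d*(z-o[2])/d[2]
def tri(rays):
    A=np.zeros((3,3));b=np.zeros(3)
    for o,d in rays:
        P=np.eye(3)-np.outer(d,d);A+=P;b+=P@o
    x=np.linalg.solve(A,b); return x,max(np.linalg.norm((np.eye(3)-np.outer(d,d))@(x-o)) for o,d in rays)
HSV=dict(yellow=((24,170,120),(33,255,255)),red=((0,190,110),(6,255,255)),green=((50,100,60),(85,255,255)),white=((0,0,185),(180,40,255)),blue=((100,90,60),(125,255,255)))
def blobs(im,col,amin,roi=None):
    m=cv2.inRange(cv2.cvtColor(im,cv2.COLOR_BGR2HSV),*HSV[col])
    if roi: z=np.zeros_like(m); x0,y0,x1,y1=roi; z[y0:y1,x0:x1]=m[y0:y1,x0:x1]; m=z
    out=[]
    for k in cv2.findContours(m,cv2.RETR_EXTERNAL,cv2.CHAIN_APPROX_NONE)[0]:
        k=cv2.convexHull(k)
        if cv2.contourArea(k)>amin and len(k)>5: out.append((cv2.contourArea(k),cv2.fitEllipse(k)))
    return sorted(out,key=lambda a:-a[0])
E
python3 - <<'E'
from h import *
S=cv2.imread("pics/scene0.png");T=cv2.imread("pics/top0.png")
cs,ct=optics.get_calibration("scene"),optics.get_calibration("top")
rs=dict(yellow=(295,210,345,245),red=(270,255,320,295),green=(305,285,360,325),white=(330,245,385,282),blue=(245,215,280,245))
rt=dict(yellow=(210,180,270,235),red=(250,255,310,312),green=(322,255,380,312),white=(296,190,352,245),blue=(180,255,235,305))
for k in HSV:
    a=blobs(S,k,15,rs[k]);b=blobs(T,k,30,rt[k])
    if a and b:
        pa,pb=a[0][1][0],b[0][1][0]
        x,e=tri([ray(cs,pa),ray(ct,pb)])
        print(k,a[0],b[0],x.round(4),round(e,4),plane(ct,pb,.005).round(4)[:2])
    else: print(k,len(a),len(b))
print("bench pt pile", plane(ct,(209,279),.03))
for ps in [(395,120),(385,180),(375,245),(365,320),(352,400)]:
    o,d=ray(cs,ps)
    for y in (-.0,.05,.1,.15,): 
        pass
    print(ps,[ (o+d*s).round(2).tolist() for s in (.5,.6,.7,.8,.9,1.)])
cv2.imwrite("pics/crop.png",np.hstack([cv2.resize(S[195:345,225:425],(400,300),interpolation=cv2.INTER_CUBIC),cv2.resize(T[170:320,180:380],(400,300),interpolation=cv2.INTER_CUBIC)]))
f=optics.grab_frame("wrist");cv2.imwrite("pics/w0.png",f)
E
```

```text
yellow (595.5, ((318.3020324707031, 228.48753356933594), (23.652971267700195, 32.828826904296875), 91.25753784179688)) (1491.5, ((241.9984893798828, 208.29945373535156), (43.03486251831055, 44.701690673828125), 73.61969757080078)) [0.5979 0.3995 0.0047] 0.0004 [0.5981 0.3992]
red 1 0
green (831.5, ((332.4801330566406, 305.79107666015625), (30.044456481933594, 36.123199462890625), 92.13868713378906)) (1604.5, ((350.1542663574219, 284.64532470703125), (45.13998794555664, 45.85110092163086), 101.96704864501953)) [0.4724 0.2096 0.0025] 0.0 [0.4721 0.2097]
white (706.5, ((355.5281677246094, 264.27685546875), (27.9995059967041, 33.08164596557617), 93.70053100585938)) (1200.5, ((324.0043640136719, 217.20018005371094), (38.32583236694336, 40.749053955078125), 109.41696166992188)) [0.5866 0.258  0.0044] 0.0011 [0.5874 0.2574]
blue (41.5, ((262.4238586425781, 227.63363647460938), (7.264894008636475, 8.096441268920898), 64.33311462402344)) (122.0, ((202.8488006591797, 273.5366516113281), (12.556106567382812, 13.176642417907715), 36.90382766723633)) [0.4739 0.4487 0.0523] 0.0003 [0.482  0.4578]
bench pt pile [0.46917441 0.44215956 0.03      ]
(395, 120) [[0.45, 0.09, 0.49], [0.52, 0.15, 0.44], [0.59, 0.2, 0.39], [0.65, 0.25, 0.34], [0.72, 0.31, 0.29], [0.79, 0.36, 0.24]]
(385, 180) [[0.42, 0.07, 0.44], [0.48, 0.12, 0.38], [0.54, 0.17, 0.31], [0.6, 0.22, 0.25], [0.67, 0.27, 0.19], [0.73, 0.32, 0.13]]
(375, 245) [[0.38, 0.04, 0.38], [0.43, 0.09, 0.31], [0.49, 0.13, 0.24], [0.54, 0.17, 0.17], [0.59, 0.22, 0.09], [0.65, 0.26, 0.02]]
(365, 320) [[0.33, 0.0, 0.33], [0.37, 0.04, 0.25], [0.41, 0.07, 0.16], [0.46, 0.11, 0.08], [0.5, 0.14, -0.0], [0.54, 0.18, -0.09]]
(352, 400) [[0.27, -0.05, 0.29], [0.3, -0.02, 0.2], [0.33, 0.01, 0.11], [0.36, 0.03, 0.01], [0.39, 0.06, -0.08], [0.42, 0.09, -0.17]]
```

View pics/crop.png

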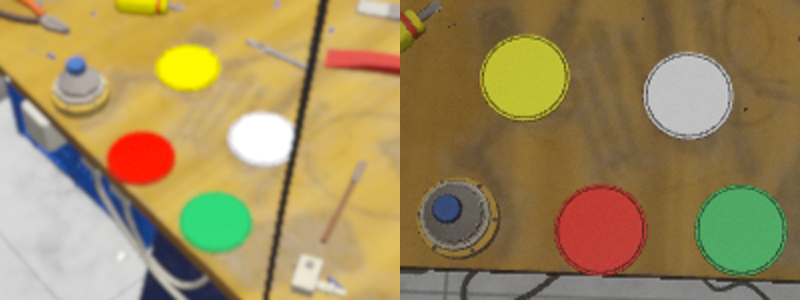

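View pics/w0.png

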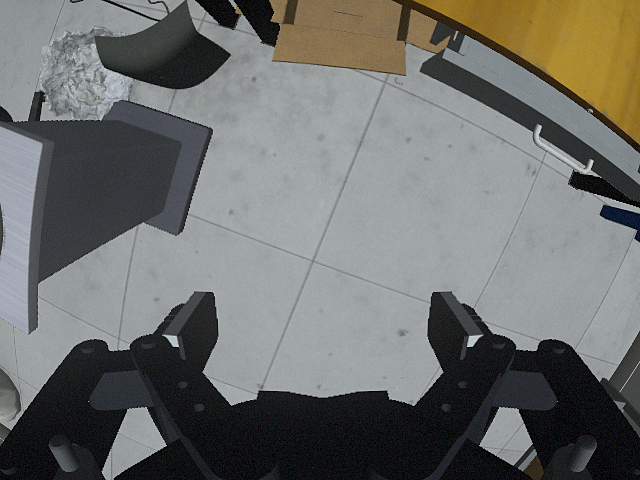

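The crop shows the pile with the cap off-centre on the burr, and no lead in view except at the scene crop's (300,150). In the top view the lead is the thin radial black line (430,335)–(550,290), which puts it near (0.39, 0.045). I'll draw the arm back first.

>>> play_rows([
  {"translation": [-0.0133, 0.0342, 0.01], "twist": 0, "jaw": 0},
  {"translation": [-0.0133, 0.0342, 0.01], "twist": 0, "jaw": 0},
  {"translation": [-0.0133, 0.0342, 0.01], "twist": 0, "jaw": 0},
  {"translation": [-0.0133, 0.0342, 0.01], "twist": 0, "jaw": 0},
  {"translation": [-0.0133, 0.0342, 0.01], "twist": 0, "jaw": 0},
], squeeze=40)

```text
clock: 0.57
eef_pos: [0.132, -0.3397, 0.2811]
tool_rot: [-3.087, -0.579, 0.001]
force: [0.3, -0.5, 0.6]
width: 1.003
grip_force: 0.0
```

>>> play_rows([
  {"translation": [-0.0133, 0.0342, 0.01], "twist": 0, "jaw": 0},
  {"translation": [-0.01, 0.025, 0.01], "twist": 0, "jaw": 0},
  {"translation": [0, 0, 0], "twist": 0, "jaw": 0},
])

```text
clock: 0.82
eef_pos: [0.1083, -0.2793, 0.3031]
tool_rot: [3.085, 0.579, 0.001]
force: [0.3, 0.1, -0.3]
width: 0.998
grip_force: 0.0
```

```bash
python3 - <<'E'
from h import *
s=monitor.get_state();print(s['joint_pos'],s['eef_pos'],s['tool_rot'])
cs,ct=optics.get_calibration("scene"),optics.get_calibration("top")
# lead: planes through camera+line in each view, intersect at z=.17
S=cv2.imread("pics/scene0.png");T=cv2.imread("pics/top0.png")
def pl(c,p,q):
    o,d=ray(c,p);_,e=ray(c,q);n=np.cross(d,e);return n,n@o
n1,a=pl(cs,(395,120),(365,320));n2,b=pl(ct,(430,335),(550,290))
for z in (0.,.17,.4): print(z,np.linalg.solve([n1[:2],n2[:2]],[a-n1[2]*z,b-n2[2]*z]))
# red
for lo,hi in (((0,120,90),(10,255,255)),((170,120,90),(180,255,255))):
    HSV['red']=(lo,hi);r=blobs(T,'red',200,(250,255,310,312));print([ (k[0],k[1][0]) for k in r])
    r2=blobs(S,'red',200,(270,255,320,295))
    if r and r2: print(tri([ray(cs,r2[0][1][0]),ray(ct,r[0][1][0])]),plane(ct,r[0][1][0],.005))
# carrier outline in top: golden ring vs. bench - saturations
E
```

```text
[ 1.15951286 -0.25087323 -0.01191836  1.91778894 -0.00290848  1.4719493
 -0.05143927] [ 0.10833032 -0.27933724  0.30309124] [3.08505920e+00 5.79110493e-01 9.01899083e-04]
0.0 [0.39857375 0.0631149 ]
0.17 [0.39967739 0.05956115]
0.4 [0.40117056 0.05475313]
[(1639.5, (279.9134216308594, 284.5900573730469))]
(array([0.46768265, 0.32784883, 0.00234377]), np.float64(0.0007019091567070751)) [0.46791035 0.32735008 0.005     ]
[]
```

>>> play_rows([
  {"translation": [0.0327, 0.015, 0], "twist": 0.12, "jaw": 0},
  {"translation": [0.0306, 0.0188, 0], "twist": 0.12, "jaw": 0},
  {"translation": [0.0282, 0.0223, 0], "twist": 0.12, "jaw": 0},
  {"translation": [0.0253, 0.0255, 0], "twist": 0.12, "jaw": 0},
  {"translation": [0.0221, 0.0284, 0], "twist": 0.12, "jaw": 0},
])

```text
clock: 1.23
eef_pos: [0.25, -0.1715, 0.301]
tool_rot: [2.774, 1.473, 0.001]
force: [0.9, -1.3, 0.4]
width: 1.002
grip_force: 0.0
```

>>> play_rows([
  {"translation": [0.0185, 0.0308, 0], "twist": 0.12, "jaw": 0},
  {"translation": [0.0147, 0.0328, 0], "twist": 0.12, "jaw": 0},
  {"translation": [0.0106, 0.0343, 0], "twist": 0.12, "jaw": 0},
  {"translation": [0.0065, 0.0353, 0], "twist": 0.12, "jaw": 0},
  {"translation": [0.0022, 0.0359, 0], "twist": 0.12, "jaw": 0},
])

```text
clock: 1.65
eef_pos: [0.3018, -0.0016, 0.3011]
tool_rot: [-2.214, -2.228, -0.001]
force: [0.7, -0.7, 0.4]
width: 0.996
grip_force: 0.0
```

>>> play_rows([
  {"translation": [-0.0021, 0.0359, 0], "twist": 0.12, "jaw": 0},
  {"translation": [-0.0064, 0.0354, 0], "twist": 0.12, "jaw": 0},
  {"translation": [-0.0106, 0.0343, 0], "twist": 0.12, "jaw": 0},
  {"translation": [-0.0146, 0.0328, 0], "twist": 0.12, "jaw": 0},
  {"translation": [-0.0184, 0.0308, 0], "twist": 0.12, "jaw": 0},
])

```text
clock: 2.07
eef_pos: [0.2486, 0.1677, 0.3012]
tool_rot: [1.457, 2.783, 0.002]
force: [-0.2, 0.3, 0.5]
width: 0.999
grip_force: 0.0
```

>>> play_rows([
  {"translation": [0.0245, 0.0307, -0.011], "twist": 0, "jaw": 0},
  {"translation": [0.0245, 0.0307, -0.011], "twist": 0, "jaw": 0},
  {"translation": [0.0245, 0.0307, -0.011], "twist": 0, "jaw": 0},
  {"translation": [0.0245, 0.0307, -0.011], "twist": 0, "jaw": 0},
  {"translation": [0.0245, 0.0307, -0.011], "twist": 0, "jaw": 0},
])

```text
clock: 2.48
eef_pos: [0.3729, 0.321, 0.2452]
tool_rot: [-1.467, -2.777, -0.001]
force: [-0.4, 0.2, 1.6]
width: 0.998
grip_force: 0.0
```

>>> play_rows([
  {"translation": [0.0245, 0.0307, -0.011], "twist": 0, "jaw": 0},
  {"translation": [0.0245, 0.0307, -0.011], "twist": 0, "jaw": 0},
  {"translation": [0.0245, 0.0307, -0.011], "twist": 0, "jaw": 0},
  {"translation": [0.0245, 0.0307, -0.011], "twist": 0, "jaw": 0},
  {"translation": [0, 0, 0], "twist": 0, "jaw": 0},
])

```text
clock: 2.9
eef_pos: [0.4711, 0.4457, 0.1923]
tool_rot: [-1.462, -2.771, 0.01]
force: [-0.7, -0.5, -2.3]
width: 1.002
grip_force: 0.0
```

```bash
python3 - <<'E'
from h import *
s=monitor.get_state();print(s['clock'],s['joint_pos'].round(3),s['eef_pos'],s['tool_rot'])
c=optics.get_calibration("wrist");f=optics.grab_frame("wrist");cv2.imwrite("pics/w1.png",f);np.savez("w1.npz",**c)
for z in(.06,): 
  for b in blobs(f,'blue',100)[:3]: print(b,plane(c,b[1][0],z,True))
E
```

```text
2.9 [-0.35   0.655 -0.761  1.241  0.431  1.416 -0.471] [0.47113556 0.44565001 0.19233736] [-1.46167359 -2.77127121  0.00958177]
(582.0, ((326.6147155761719, 222.6417236328125), (26.89944076538086, 28.56916046142578), 76.88774871826172)) [0.47126126 0.44770206 0.06      ]
```

View pics/w1.png

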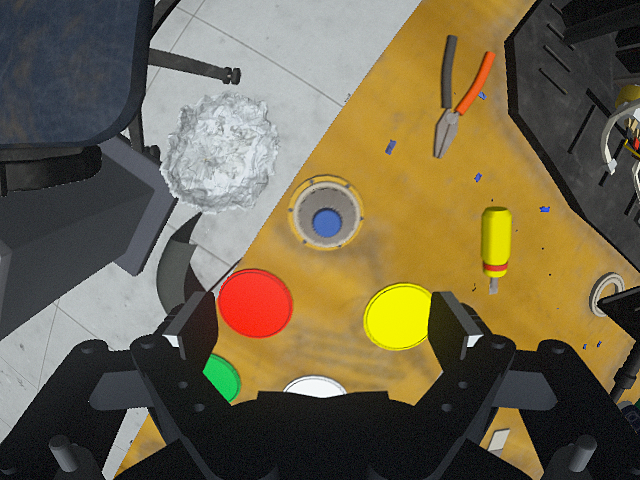

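The wrist view shows the cap at (326,222), the pale seal ring around the burr centred near (326,213), and the mats at red (255,303), yellow (399,316), green (222,378) and white (315,387).

```bash
python3 - <<'E'
from h import *
f=cv2.imread("pics/w1.png");c=dict(np.load("w1.npz"));T=cv2.imread("pics/top0.png");ct=optics.get_calibration("top")
# pile seal+burr: low saturation
def low(im,roi,st):
    h=cv2.cvtColor(im,cv2.COLOR_BGR2HSV);m=((h[...,1]<st)|((h[...,0]>95)&(h[...,0]<130))).astype(np.uint8)*255
    z=np.zeros_like(m);x0,y0,x1,y1=roi;z[y0:y1,x0:x1]=m[y0:y1,x0:x1]
    z=cv2.morphologyEx(z,cv2.MORPH_OPEN,np.ones((3,3)))
    k=max(cv2.findContours(z,cv2.RETR_EXTERNAL,cv2.CHAIN_APPROX_NONE)[0],key=cv2.contourArea)
    return cv2.fitEllipse(cv2.convexHull(k))
ew=low(f,(285,165,370,255),90);et=low(T,(182,252,236,300),90);print(ew,et)
print("seal",tri([ray(c,ew[0],True),ray(ct,et[0])]),plane(c,ew[0],.0245,True),plane(ct,et[0],.0245))
b=blobs(f,'blue',100,(285,165,370,255))[0][1];bt=blobs(T,'blue',30,(180,255,235,305))[0][1]
print("cap",b,tri([ray(c,b[0],True),ray(ct,bt[0])]),plane(c,b[0],.056,True),plane(ct,bt[0],.056))
for k,r in dict(red=(210,260,300,345),yellow=(355,275,445,355)).items():
    e=blobs(f,k,300,r)
    if e: print(k,e[0],plane(c,e[0][1][0],.005,True))
# finger tips in tool frame
from scipy.spatial.transform import Rotation as Ro
Rt=Ro.from_rotvec([-1.46167359,-2.77127121,0.00958177]).as_matrix();p=np.array([.47113556,.44565001,.19233736])
for px in [(216,293),(216,340),(184,345),(163,335),(429,293),(429,340)]:
    o,d=ray(c,px,True);o=Rt.T@(o-p);d=Rt.T@d
    y=-.0425 if px[0]<320 else .0425
    for y in (y,-y): print(px,(o+d*(y-o[1])/d[1]).round(4))
for im,r in ((f,(285,165,370,255)),): cv2.imwrite("pics/pile.png",cv2.resize(im[r[1]:r[3],r[0]:r[2]],None,fx=6,fy=6,interpolation=cv2.INTER_CUBIC))
E
```

```text
((326.71807861328125, 214.3978729248047), (66.94389343261719, 69.17808532714844), 61.05805206298828) ((207.12721252441406, 277.0506286621094), (34.27559280395508, 35.28509521484375), 51.250633239746094)
seal (array([0.47268105, 0.44663708, 0.02402939]), np.float64(0.0005521570466164072)) [0.47206926 0.44678649 0.0245    ] [0.47316255 0.44650929 0.0245    ]
cap ((326.6147155761719, 222.6417236328125), (26.89944076538086, 28.56916046142578), 76.88774871826172) (array([0.47229984, 0.44733827, 0.05856643]), np.float64(0.0008374020729853444)) [0.47180718 0.4469216  0.056     ] [0.4735694  0.44780803 0.056     ]
red (3959.0, ((254.75555419921875, 303.1470642089844), (67.11701965332031, 75.8490219116211), 115.97502136230469)) [0.46654285 0.32901967 0.005     ]
yellow (3701.5, ((400.0913391113281, 316.2548522949219), (65.742431640625, 76.6640853881836), 64.93297576904297)) [0.59491573 0.39951242 0.005     ]
(216, 293) [ 0.008  -0.0425 -0.0128]
(216, 293) [ 0.1296  0.0425 -0.2765]
(216, 340) [-0.0091 -0.0425 -0.0204]
(216, 340) [ 0.1473  0.0425 -0.2686]
(184, 345) [ 0.0079 -0.0425 -0.0514]
(184, 345) [ 0.1297  0.0425 -0.2365]
(163, 335) [ 0.0186 -0.0425 -0.0637]
(163, 335) [ 0.1187  0.0425 -0.2238]
(429, 293) [ 0.0062  0.0425 -0.0087]
(429, 293) [ 0.1272 -0.0425 -0.2713]
(429, 340) [-0.0114  0.0425 -0.0166]
(429, 340) [ 0.1442 -0.0425 -0.2637]
```

>>> play_rows([
  {"translation": [0.0008, 0.0008, -0.02], "twist": 0, "jaw": 100},
  {"translation": [0.0008, 0.0007, -0.02], "twist": 0, "jaw": 100},
  {"translation": [0, 0, -0.02], "twist": 0, "jaw": 100},
  {"translation": [0, 0, -0.02], "twist": 0, "jaw": 100},
  {"translation": [0, 0, 0], "twist": 0, "jaw": 100},
])

```text
clock: 3.37
eef_pos: [0.4693, 0.4401, 0.1185]
tool_rot: [-1.465, -2.778, 0.013]
force: [-0.2, -1.8, -0.1]
width: 0.608
grip_force: 0.0
```

```bash
python3 - <<'E'
from h import *
s=monitor.get_state();print(s['clock'],s['joint_pos'].round(3),s['eef_pos'],s['tool_rot'],s['width'],s['qd'].round(3))
f=optics.grab_frame("wrist")
c=optics.get_calibration("wrist");cv2.imwrite("pics/w2.png",f)
b=blobs(f,'blue',100,(250,150,400,350))[0][1];print(b,plane(c,b[0],.0585,True))
E
```

```text
3.3667 [-0.342  0.697 -0.738  1.364  0.47   1.267 -0.506] [0.46928262 0.44009072 0.11847539] [-1.46538815 -2.77770013  0.01266853] 0.6084770164807999 [ 0.004 -0.029 -0.019 -0.06  -0.009  0.051  0.012]
((336.369140625, 243.94371032714844), (38.595115661621094, 39.00236129760742), 19.707809448242188) [0.47287767 0.44962716 0.0585    ]
```

View pics/w2.png

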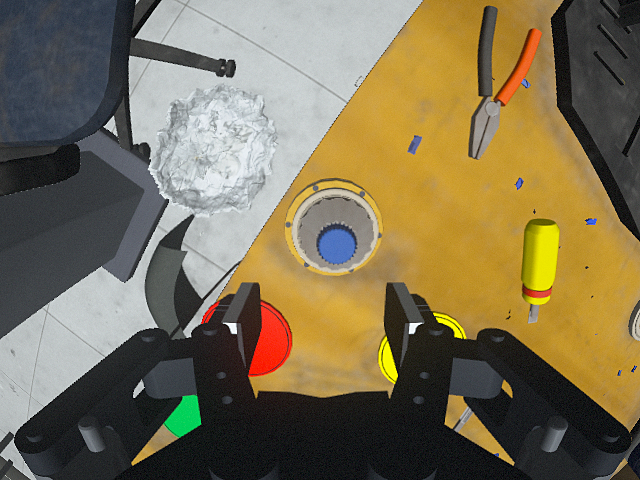

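The cap is at (336,244), with the burr and seal concentric beneath it and the pads clear. I'll let the arm settle to check the tracking offset.

>>> play_rows([
  {"translation": [0, 0, 0], "twist": 0, "jaw": 100},
  {"translation": [0, 0, 0], "twist": 0, "jaw": 100},
])

```text
clock: 3.58
eef_pos: [0.4716, 0.4444, 0.1246]
tool_rot: [1.466, 2.778, 0.005]
force: [0.4, 0.9, -0.3]
width: 0.607
grip_force: 0.0
```

>>> play_rows([
  {"translation": [0.0005, 0.002, -0.02], "twist": 0, "jaw": 100},
  {"translation": [0, 0, -0.02], "twist": 0, "jaw": 100},
  {"translation": [0, 0, -0.015], "twist": 0, "jaw": 100},
  {"translation": [0, 0, -0.008], "twist": 0, "jaw": 100},
  {"translation": [0, 0, -0.002], "twist": 0, "jaw": 100},
])

```text
clock: 4.0
eef_pos: [0.4713, 0.4453, 0.057]
tool_rot: [1.466, 2.779, -0.001]
force: [0.8, -0.6, 0.1]
width: 0.609
grip_force: 0.0
```

>>> play_rows([
  {"translation": [0, 0, 0], "twist": 0, "jaw": 100},
  {"translation": [0, 0, 0], "twist": 0, "jaw": 100},
  {"translation": [0, 0, 0], "twist": 0, "jaw": 100},
])

```text
clock: 4.25
eef_pos: [0.472, 0.4467, 0.059]
tool_rot: [1.465, 2.778, 0.005]
force: [0.4, 0.8, 0.1]
width: 0.609
grip_force: 0.0
```

>>> play_rows([
  {"translation": [0.0006, 0.001, -0.006], "twist": 0, "jaw": 100},
  {"translation": [0, 0, -0.0065], "twist": 0, "jaw": 100},
  {"translation": [0, 0, 0], "twist": 0, "jaw": 100},
  {"translation": [0, 0, 0], "twist": 0, "jaw": 130},
  {"translation": [0, 0, 0], "twist": 0, "jaw": 150},
], squeeze=30)

```text
clock: 4.67
eef_pos: [0.4719, 0.4466, 0.0446]
tool_rot: [-1.465, -2.779, 0.001]
force: [0.3, 0.2, -0.3]
width: 0.413
grip_force: 0.0
```

>>> play_rows([
  {"translation": [0, 0, 0], "twist": 0, "jaw": 175},
  {"translation": [0, 0, 0], "twist": 0, "jaw": 200},
  {"translation": [0, 0, 0], "twist": 0, "jaw": 255},
  {"translation": [0, 0, 0], "twist": 0, "jaw": 255},
  {"translation": [0, 0, 0], "twist": 0, "jaw": 255},
])

```text
clock: 5.08
eef_pos: [0.4722, 0.4469, 0.0451]
tool_rot: [1.466, 2.779, 0.001]
force: [-0.4, 0.1, 0.9]
width: 0.262
grip_force: 29.5
```

>>> play_rows([
  {"translation": [0, 0, 0], "twist": 0, "jaw": 255},
  {"translation": [0, 0, 0], "twist": 0, "jaw": 255},
])

```text
clock: 5.25
eef_pos: [0.4721, 0.4469, 0.0451]
tool_rot: [1.466, 2.779, 0.001]
force: [-0.0, 0.4, 1.4]
width: 0.268
grip_force: 29.5
```

>>> play_rows([
  {"translation": [0, 0, 0.005], "twist": 0, "jaw": 255},
  {"translation": [0, 0, 0.01], "twist": 0, "jaw": 255},
  {"translation": [0, 0, 0.02], "twist": 0, "jaw": 255},
  {"translation": [0, 0, 0.025], "twist": 0, "jaw": 255},
  {"translation": [0, 0, 0.02], "twist": 0, "jaw": 255},
])

```text
clock: 5.67
eef_pos: [0.4721, 0.447, 0.127]
tool_rot: [1.465, 2.779, 0.002]
force: [-0.4, 0.6, -0.1]
width: 0.269
grip_force: 29.4
```

```bash
cat > fk.py <<'E'
import numpy as np, itertools
from scipy.spatial.transform import Rotation as Ro
A,B=.470,.4184
def fk(q,s=(-1,-1,-1,-1),hc=(.3,.411)):
    h,c=hc; R=Ro.identity(); p=np.array([0,0,h]); P=[p]
    for i,L in ((0,A),(2,B),(4,c)):
        R=R*Ro.from_euler('z',s[i//2]*q[i])*Ro.from_euler('y',q[i+1]); p=p+R.apply([0,0,L]); P.append(p)
    return np.array(P),R*Ro.from_euler('z',s[3]*q[6])
def segdist(p,q,lead=np.array([.40,.058])):
    d=(q-p)[:2]; t=np.clip(((lead-p[:2])@d)/(d@d+1e-9),0,1); return np.linalg.norm(p[:2]+t*d-lead)
def clear(q):
    P,_=fk(q); return [round(segdist(P[i],P[i+1]),3) for i in range(3)],P
E
python3 - <<'E'
from h import *
from fk import *
Q=[([1.158,.3117,.014,1.5131,-.0044,1.319,-.0272],[.199,-.512,.2302]),([-.35,.655,-.761,1.241,.431,1.416,-.471],[.4711,.4457,.1923]),([-.342,.697,-.738,1.364,.47,1.267,-.506],[.4693,.4401,.1185])]
for s in itertools.product((1,-1),repeat=3):
    print(s,[(fk(q,(-1,)+s)[0][-1]-p).round(3).tolist() for q,p in Q], fk(Q[1][0],(-1,)+s)[1].as_rotvec().round(2))
s=monitor.get_state();print(s['joint_pos'],s['eef_pos'],s['grip_force'],s['width'])
E
```

```text
(1, 1, 1) [[0.026, 0.012, 0.001], [0.179, -0.5, 0.002], [0.175, -0.501, 0.002]] [ 0.16 -3.13  0.01]
(1, 1, -1) [[0.026, 0.012, 0.001], [0.179, -0.5, 0.002], [0.175, -0.501, 0.002]] [-1.28 -2.86  0.01]
(1, -1, 1) [[0.029, 0.014, 0.001], [0.089, -0.794, 0.145], [0.09, -0.81, 0.156]] [ 0.31 -2.56  1.07]
(1, -1, -1) [[0.029, 0.014, 0.001], [0.089, -0.794, 0.145], [0.09, -0.81, 0.156]] [ 0.96  2.65 -1.29]
(-1, 1, 1) [[0.012, 0.006, 0.001], [-0.268, 0.182, 0.145], [-0.269, 0.2, 0.156]] [ 1.7  -2.03 -1.16]
(-1, 1, -1) [[0.012, 0.006, 0.001], [-0.268, 0.182, 0.145], [-0.269, 0.2, 0.156]] [ 0.55 -2.36 -0.79]
(-1, -1, 1) [[0.016, 0.008, 0.001], [-0.009, 0.015, 0.002], [-0.009, 0.014, 0.002]] [ 2.18 -2.25 -0.01]
(-1, -1, -1) [[0.016, 0.008, 0.001], [-0.009, 0.015, 0.002], [-0.009, 0.014, 0.002]] [ 0.93 -2.99 -0.  ]
[-0.34919346  0.69683359 -0.74108036  1.34174089  0.46944422  1.27859225
 -0.50543255] [0.47210177 0.44697431 0.12695419] 29.41583901643753 0.2694743688828044
```

```bash
cat >> fk.py <<'E'
def ik_step(q,dp,tw):
    q=np.array(q,float);P,R=fk(q);tp=P[-1]+dp;tR=Ro.from_euler('z',tw)*R
    for _ in range(4):
        P,R=fk(q);e=np.r_[tp-P[-1],(tR*R.inv()).as_rotvec()]
        J=np.zeros((6,7))
        for j in range(7):
            d=q.copy();d[j]+=1e-5;P2,R2=fk(d);J[:,j]=np.r_[(P2[-1]-P[-1])/1e-5,(R2*R.inv()).as_rotvec()/1e-5]
        q=q+np.linalg.pinv(J)@e
    return q
def path(q,dp,n=10,tw=0):
    m=9
    for _ in range(n):
        q=ik_step(q,np.array(dp)/n,tw/n);c=clear(q)[0];m=min(m,*c)
    return q,round(m,3)
E
python3 - <<'E'
from fk import *
q=[1.1595,-.2509,-.012,1.9178,-.003,1.472,-.0514]
for k in range(15):
    m=-1.1408+.12*k; q=ik_step(q,[-.03593*np.sin(m),.03593*np.cos(m),0],.12)
print('arc',q.round(2),clear(q)[0])
q,_=path(q,[.22,.277,-.10]);print('out',q.round(2),"obs -.35 .655 -.761 1.241 .431 1.416 -.471")
q=[-.349,.697,-.741,1.342,.469,1.279,-.505]
print('now',clear(q)[0])
for n,t in dict(white=(.1146,-.1895,0),green=(0,-.235,0)).items():
    x,c=path(q,t);print(n,x.round(2),c,clear(x))
    a,c1=path(q,[-.2,-.15,.1]);b,c2=path(a,np.array(t)-[-.2,-.15,.1]);print(' via',a.round(2),b.round(2),c1,c2)
    for tw in(-1,1,): x,c=path(q,t,20,tw);print(' tw',tw,x.round(2),c)
E
```

```text
arc [ 0.43 -0.33 -0.74  1.89 -0.22  1.5   0.34] [np.float64(0.404), np.float64(0.179), np.float64(0.179)]
out [-0.24  0.73 -0.98  1.21  0.59  1.48 -0.53] obs -.35 .655 -.761 1.241 .431 1.416 -.471
now [np.float64(0.125), np.float64(0.124), np.float64(0.408)]
white [ 0.01  0.67 -0.74  1.39  0.45  1.26 -0.16] 0.032 ([np.float64(0.126), np.float64(0.032), np.float64(0.278)], array([[ 0.        ,  0.        ,  0.3       ],
       [ 0.29019046, -0.00292309,  0.66970387],
       [ 0.57792595,  0.27181949,  0.54015327],
       [ 0.57783007,  0.27202043,  0.12915333]]))
 via [ 0.03  0.03 -0.92  1.86  0.03  1.26 -0.3 ] [-0.    0.66 -0.72  1.39  0.44  1.25 -0.15] 0.133 0.035
 tw -1 [-0.12  0.61 -0.51  1.39  0.3   1.22 -1.06] 0.061
 tw 1 [ 0.12  0.75 -0.97  1.39  0.62  1.32  0.73] 0.001
green [ 0.16  0.43 -0.81  1.76  0.34  1.11 -0.16] 0.079 ([np.float64(0.226), np.float64(0.079), np.float64(0.18)], array([[ 0.        ,  0.        ,  0.3       ],
       [ 0.19195503, -0.03091162,  0.72789921],
       [ 0.46332595,  0.22631949,  0.54015327],
       [ 0.46323007,  0.22652043,  0.12915333]]))
 via [ 0.03  0.03 -0.92  1.86  0.03  1.26 -0.3 ] [ 0.12  0.41 -0.75  1.76  0.31  1.1  -0.13] 0.133 0.083
 tw -1 [-0.02  0.37 -0.55  1.76  0.22  1.08 -1.05] 0.096
 tw 1 [ 0.32  0.53 -1.07  1.76  0.5   1.16  0.7 ] 0.055
```

```bash
python3 - <<'E'
from fk import *
q0=[-.349,.697,-.741,1.342,.469,1.279,-.505]
for tw in (-1.5,-2,-2.4):
    q,c=path(q0,[0,0,.0],20,tw);print(tw,q.round(2),c)
    for n,t in dict(white=(.1146,-.1895,0),green=(0,-.235,0)).items():
        x,c=path(q,t,20);y,_=path(x,-np.array(t),20);print(' ',n,x.round(2),c,'back',y.round(2))
        x,c=path(q0,t,20,tw);y,_=path(x,-np.array(t),20);print('  simult',n,x.round(2),c,'back',y.round(2))
E
```

```text
-1.5 [-0.53  0.62 -0.41  1.34  0.25  1.23 -1.86] 0.127
  white [-0.2   0.59 -0.38  1.39  0.22  1.2  -1.5 ] 0.076 back [-0.53  0.62 -0.41  1.34  0.25  1.23 -1.86]
  simult white [-0.19  0.59 -0.39  1.39  0.23  1.2  -1.51] 0.074 back [-0.53  0.63 -0.42  1.34  0.26  1.23 -1.86]
  green [-0.14  0.35 -0.39  1.76  0.15  1.07 -1.49] 0.105 back [-0.53  0.62 -0.41  1.34  0.25  1.23 -1.86]
  simult green [-0.11  0.35 -0.43  1.76  0.17  1.07 -1.5 ] 0.103 back [-0.51  0.63 -0.45  1.34  0.27  1.23 -1.87]
-2 [-0.6   0.61 -0.3   1.34  0.18  1.22 -2.31] 0.128
  white [-0.27  0.58 -0.27  1.39  0.15  1.19 -1.95] 0.089 back [-0.6   0.61 -0.3   1.34  0.18  1.22 -2.31]
  simult white [-0.26  0.58 -0.28  1.39  0.16  1.19 -1.96] 0.088 back [-0.59  0.61 -0.31  1.34  0.19  1.22 -2.32]
  green [-0.24  0.34 -0.27  1.76  0.1   1.06 -1.94] 0.112 back [-0.6   0.61 -0.3   1.34  0.18  1.22 -2.31]
  simult green [-0.2   0.34 -0.32  1.76  0.12  1.06 -1.96] 0.109 back [-0.57  0.62 -0.35  1.34  0.21  1.22 -2.33]
-2.4 [-0.65  0.6  -0.21  1.34  0.13  1.21 -2.67] 0.129
  white [-0.33  0.57 -0.17  1.39  0.1   1.19 -2.31] 0.099 back [-0.65  0.6  -0.21  1.34  0.13  1.21 -2.67]
  simult white [-0.32  0.57 -0.19  1.39  0.11  1.19 -2.32] 0.098 back [-0.64  0.6  -0.23  1.34  0.14  1.21 -2.68]
  green [-0.32  0.33 -0.17  1.76  0.06  1.06 -2.31] 0.116 back [-0.65  0.6  -0.21  1.34  0.13  1.21 -2.67]
  simult green [-0.27  0.33 -0.23  1.76  0.09  1.06 -2.33] 0.113 back [-0.62  0.61 -0.27  1.34  0.16  1.21 -2.7 ]
```

>>> play_rows([
  {"translation": [0, 0, 0], "twist": -0.12, "jaw": 255},
  {"translation": [0, 0, 0], "twist": -0.12, "jaw": 255},
  {"translation": [0, 0, 0], "twist": -0.12, "jaw": 255},
  {"translation": [0, 0, 0], "twist": -0.12, "jaw": 255},
  {"translation": [0, 0, 0], "twist": -0.12, "jaw": 255},
])

```text
clock: 6.08
eef_pos: [0.472, 0.4468, 0.1258]
tool_rot: [-2.228, -2.215, -0.001]
force: [0.8, 0.0, -1.0]
width: 0.264
grip_force: 29.4
```

>>> play_rows([
  {"translation": [0, 0, 0], "twist": -0.12, "jaw": 255},
  {"translation": [0, 0, 0], "twist": -0.12, "jaw": 255},
  {"translation": [0, 0, 0], "twist": -0.12, "jaw": 255},
  {"translation": [0, 0, 0], "twist": -0.12, "jaw": 255},
  {"translation": [0, 0, 0], "twist": -0.12, "jaw": 255},
])

```text
clock: 6.5
eef_pos: [0.4719, 0.4469, 0.1257]
tool_rot: [-2.782, -1.458, -0.001]
force: [-0.5, 0.4, 0.2]
width: 0.27
grip_force: 29.4
```

>>> play_rows([
  {"translation": [0, 0, 0], "twist": -0.12, "jaw": 255},
  {"translation": [0, 0, 0], "twist": -0.12, "jaw": 255},
  {"translation": [0, 0, 0], "twist": -0.12, "jaw": 255},
  {"translation": [0, 0, 0], "twist": -0.12, "jaw": 255},
  {"translation": [0, 0, 0], "twist": -0.12, "jaw": 255},
])

```text
clock: 6.92
eef_pos: [0.4718, 0.447, 0.1257]
tool_rot: [-3.089, -0.571, -0.0]
force: [0.5, 0.4, 0.4]
width: 0.266
grip_force: 29.4
```

>>> play_rows([
  {"translation": [0, 0, 0], "twist": -0.12, "jaw": 255},
  {"translation": [0, 0, 0], "twist": -0.12, "jaw": 255},
  {"translation": [0, 0, 0], "twist": -0.12, "jaw": 255},
  {"translation": [0, 0, 0], "twist": -0.12, "jaw": 255},
  {"translation": [0, 0, 0], "twist": -0.12, "jaw": 255},
])

```text
clock: 7.33
eef_pos: [0.4717, 0.4471, 0.1257]
tool_rot: [-3.119, 0.367, 0.0]
force: [-0.4, 0.3, -0.2]
width: 0.269
grip_force: 29.4
```

```bash
python3 - <<'E'
from h import *
from fk import *
s=monitor.get_state();q=s['joint_pos'];print(q.round(2),s['eef_pos'],s['tool_rot'],s['grip_force'],clear(q)[0],path(q,[.1146,-.19,0])[1])
E
```

```text
[-0.65  0.6  -0.21  1.36  0.13  1.2  -2.68] [0.47167682 0.44710386 0.1256626 ] [-3.11920195e+00  3.67100186e-01  2.89730652e-04] 29.39284175634384 [np.float64(0.216), np.float64(0.211), np.float64(0.406)] 0.099
```

>>> play_rows([
  {"translation": [0.0164, -0.027, 0], "twist": 0, "jaw": 255},
  {"translation": [0.0164, -0.027, 0], "twist": 0, "jaw": 255},
  {"translation": [0.0164, -0.027, 0], "twist": 0, "jaw": 255},
  {"translation": [0.0164, -0.027, 0], "twist": 0, "jaw": 255},
  {"translation": [0.0164, -0.027, 0], "twist": 0, "jaw": 255},
])

```text
clock: 7.75
eef_pos: [0.5545, 0.3109, 0.1258]
tool_rot: [-3.12, 0.357, -0.001]
force: [0.9, -1.0, -0.7]
width: 0.268
grip_force: 29.4
```

>>> play_rows([
  {"translation": [0.0164, -0.027, 0], "twist": 0, "jaw": 255},
  {"translation": [0.0164, -0.027, 0], "twist": 0, "jaw": 255},
  {"translation": [0, 0, -0.02], "twist": 0, "jaw": 255},
  {"translation": [0, 0, -0.02], "twist": 0, "jaw": 255},
  {"translation": [0, 0, -0.02], "twist": 0, "jaw": 255},
])

```text
clock: 8.17
eef_pos: [0.5878, 0.2572, 0.0655]
tool_rot: [-3.119, 0.362, -0.002]
force: [-0.4, 1.3, -0.7]
width: 0.264
grip_force: 29.4
```

>>> play_rows([
  {"translation": [0, 0, -0.02], "twist": 0, "jaw": 255},
  {"translation": [0, 0, 0], "twist": 0, "jaw": 255},
  {"translation": [0, 0, 0], "twist": 0, "jaw": 255},
  {"translation": [0, 0, 0], "twist": 0, "jaw": 255},
])

```text
clock: 8.5
eef_pos: [0.5877, 0.2584, 0.0464]
tool_rot: [-3.12, 0.358, -0.003]
force: [0.7, 0.4, 0.2]
width: 0.262
grip_force: 29.5
```

```bash
python3 - <<'E'
from h import *
s=monitor.get_state();print(s['eef_pos'],s['tool_rot'])
c=optics.get_calibration("wrist");f=optics.grab_frame("wrist");cv2.imwrite("pics/w3.png",f)
b=blobs(f,'blue',100,(200,150,440,400))
if b: print("cap",b[0],plane(c,b[0][1][0],s['eef_pos'][2]+.013,True))
for e in blobs(f,'white',1500)[:3]: print(e,plane(c,e[1][0],.005,True))
E
```

```text
[0.58765232 0.25843934 0.04641172] [-3.11955029e+00  3.58424667e-01 -2.82737047e-03]
cap (2449.5, ((322.38519287109375, 306.5116882324219), (55.040916442871094, 59.92618179321289), 102.49330139160156)) [0.59056674 0.25687182 0.05941172]
(12169.0, ((323.12811279296875, 261.8516845703125), (135.35223388671875, 144.4937744140625), 90.75008392333984)) [0.58954719 0.25680991 0.005     ]
(10058.0, ((323.0198669433594, 262.997802734375), (124.38969421386719, 132.96957397460938), 89.9551010131836)) [0.58893685 0.25700946 0.005     ]
```

View pics/w3.png

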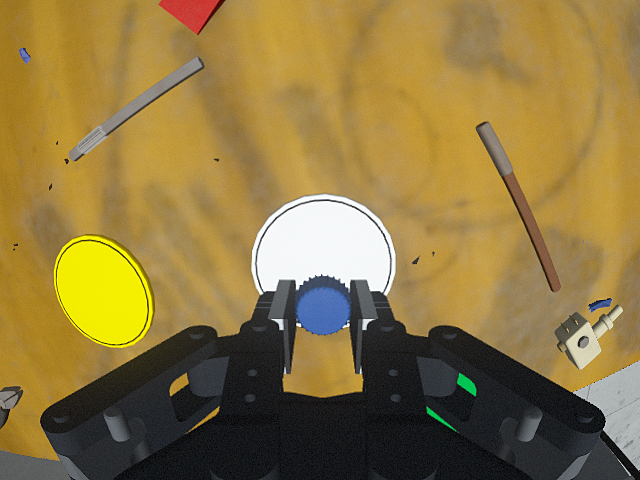

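The cap is in the pads at (322,306) over the white mat, whose ellipse centre is (323,262). They agree within about 2 mm, so I'll lower it.

>>> play_rows([
  {"translation": [0, 0, -0.015], "twist": 0, "jaw": 255},
  {"translation": [0, 0, -0.012], "twist": 0, "jaw": 255},
  {"translation": [0, 0, -0.008], "twist": 0, "jaw": 255},
  {"translation": [0, 0, -0.002], "twist": 0, "jaw": 255},
  {"translation": [0, 0, 0], "twist": 0, "jaw": 255},
])

```text
clock: 8.97
eef_pos: [0.5862, 0.2573, 0.007]
tool_rot: [3.12, -0.359, -0.003]
force: [1.1, -0.9, -0.3]
width: 0.269
grip_force: 29.4
```

>>> play_rows([
  {"translation": [0, 0, 0], "twist": 0, "jaw": 255},
  {"translation": [0, 0, -0.001], "twist": 0, "jaw": 255},
  {"translation": [0, 0, -0.001], "twist": 0, "jaw": 255},
  {"translation": [0, 0, 0], "twist": 0, "jaw": 255},
])

```text
clock: 9.3
eef_pos: [0.587, 0.2578, 0.0061]
tool_rot: [-3.121, 0.359, -0.001]
force: [-0.0, -0.0, 0.2]
width: 0.264
grip_force: 29.4
```

>>> play_rows([
  {"translation": [0, 0, -0.0005], "twist": 0, "jaw": 255},
  {"translation": [0, 0, 0], "twist": 0, "jaw": 255},
  {"translation": [0, 0, 0], "twist": 0, "jaw": 180},
  {"translation": [0, 0, 0], "twist": 0, "jaw": 160},
  {"translation": [0, 0, 0], "twist": 0, "jaw": 130},
])

```text
clock: 9.72
eef_pos: [0.5868, 0.2577, 0.0053]
tool_rot: [3.121, -0.359, -0.0]
force: [-1.0, 0.6, 0.4]
width: 0.482
grip_force: 0.0
```

>>> play_rows([
  {"translation": [0, 0, 0], "twist": 0, "jaw": 100},
  {"translation": [0, 0, 0.015], "twist": 0, "jaw": 100},
  {"translation": [0, 0, 0.03], "twist": 0, "jaw": 100},
  {"translation": [0, 0, 0.04], "twist": 0, "jaw": 60},
  {"translation": [0, 0, 0.04], "twist": 0, "jaw": 60},
])

```text
clock: 10.13
eef_pos: [0.5857, 0.2571, 0.1305]
tool_rot: [3.119, -0.359, -0.004]
force: [0.5, 0.8, -0.7]
width: 0.764
grip_force: 0.0
```

>>> play_rows([
  {"translation": [-0.0164, 0.027, 0], "twist": 0, "jaw": 60},
  {"translation": [-0.0164, 0.027, 0], "twist": 0, "jaw": 60},
  {"translation": [-0.0164, 0.027, 0], "twist": 0, "jaw": 60},
  {"translation": [-0.0164, 0.027, 0], "twist": 0, "jaw": 60},
  {"translation": [-0.0164, 0.027, 0], "twist": 0, "jaw": 60},
])

```text
clock: 10.55
eef_pos: [0.5039, 0.3937, 0.1305]
tool_rot: [-3.121, 0.36, -0.0]
force: [1.2, -0.8, -0.7]
width: 0.766
grip_force: 0.0
```

>>> play_rows([
  {"translation": [-0.0164, 0.027, 0], "twist": 0, "jaw": 60},
  {"translation": [-0.0164, 0.027, 0], "twist": 0, "jaw": 60},
  {"translation": [0, 0, 0], "twist": 0, "jaw": 60},
  {"translation": [0, 0, 0], "twist": 0, "jaw": 60},
  {"translation": [0, 0, 0], "twist": 0, "jaw": 60},
])

```text
clock: 10.97
eef_pos: [0.4724, 0.4461, 0.1302]
tool_rot: [3.12, -0.359, 0.001]
force: [0.6, -1.1, 0.0]
width: 0.766
grip_force: 0.0
```

```bash
python3 - <<'E'
from h import *
s=monitor.get_state();print(s['clock'],s['eef_pos'],s['tool_rot'],s['width'])
c=optics.get_calibration("wrist");f=optics.grab_frame("wrist");cv2.imwrite("pics/w4.png",f);np.savez("w4.npz",**c)
E
```

```text
10.9667 [0.47242083 0.44609637 0.13015501] [ 3.11989517e+00 -3.58678442e-01  1.26854494e-03] 0.7655004052019772
```

View pics/w4.png

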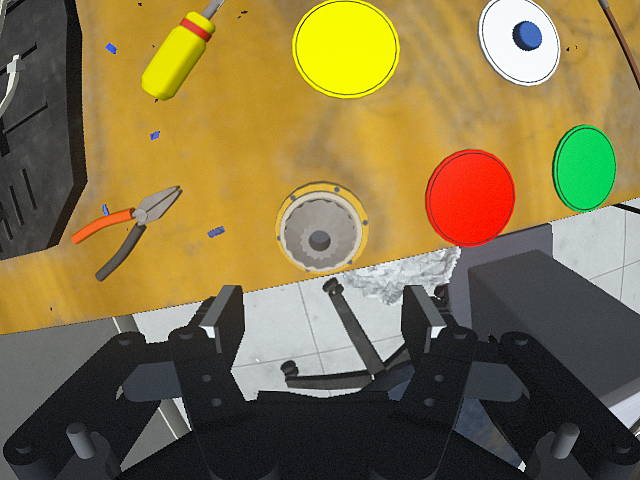

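The cap rests on the white mat at (527,36). The burr top is now exposed at (320,240), inside the pale ring. I'll calibrate how far the fingertips stand back against opening from the saved pictures.

```bash
python3 - <<'E'
from h import *
from fk import Ro
c=dict(np.load("w1.npz"));p=np.array([.47113556,.44565001,.19233736]);Rt=Ro.from_rotvec([-1.46167359,-2.77127121,0.00958177]).as_matrix()
for h,l,r in ((.0425,(216,293),(429,293)),(.0325,(243,286),(402,286)),(.0258,(259,283),(387,283)),(.0113,(294,280),(353,280))):
    for px,y in ((l,-h),(r,h)):
        o,d=ray(c,px,True);o=Rt.T@(o-p);d=Rt.T@d;print(h,(o+d*(y-o[1])/d[1]).round(4))
    # x fixed at pad edge +11mm? report intersection with x=.009
    o,d=ray(c,((l[0]+640-r[0])/2,l[1]),True)
c=dict(np.load("w4.npz"));f=cv2.imread("pics/w4.png")
h=cv2.cvtColor(f,cv2.COLOR_BGR2HSV);m=(h[...,1]<100).astype(np.uint8)*255;z=np.zeros_like(m);z[178:278,270:372]=m[178:278,270:372]
z=cv2.morphologyEx(z,cv2.MORPH_OPEN,np.ones((5,5)));k=max(cv2.findContours(z,0,1)[0],key=cv2.contourArea);e=cv2.fitEllipse(cv2.convexHull(k));print(e,plane(c,e[0],.0245,True))
E
```

```text
0.0425 [ 0.008  -0.0425 -0.0128]
0.0425 [ 0.0062  0.0425 -0.0087]
0.0325 [ 0.009  -0.0325 -0.0075]
0.0325 [ 0.0066  0.0325 -0.0019]
0.0258 [ 0.0106 -0.0258 -0.0079]
0.0258 [ 0.0085  0.0258 -0.003 ]
0.0113 [ 0.0146 -0.0113 -0.0142]
0.0113 [ 0.0119  0.0113 -0.0076]
((320.15203857421875, 231.19374084472656), (81.05563354492188, 83.23174285888672), 95.6668472290039) [0.47419288 0.44625257 0.0245    ]
```

>>> play_rows([
  {"translation": [0.0005, 0.0004, -0.025], "twist": 0, "jaw": 82},
  {"translation": [0, 0, -0.025], "twist": 0, "jaw": 82},
  {"translation": [0, 0, -0.02], "twist": 0, "jaw": 82},
  {"translation": [0, 0, -0.01], "twist": 0, "jaw": 82},
  {"translation": [0, 0, -0.005], "twist": 0, "jaw": 82},
])

```text
clock: 11.43
eef_pos: [0.4731, 0.4442, 0.0432]
tool_rot: [3.117, -0.363, -0.002]
force: [-1.0, -0.0, 0.3]
width: 0.679
grip_force: 0.0
```

>>> play_rows([
  {"translation": [0, 0, 0], "twist": 0, "jaw": 82},
  {"translation": [0, 0, 0], "twist": 0, "jaw": 82},
  {"translation": [0, 0, 0], "twist": 0, "jaw": 82},
])

```text
clock: 11.68
eef_pos: [0.4737, 0.4479, 0.0471]
tool_rot: [-3.118, 0.36, -0.003]
force: [0.1, 0.4, -0.2]
width: 0.682
grip_force: 0.0
```

```bash
python3 - <<'E'
from h import *
s=monitor.get_state();print(s['eef_pos'])
c=optics.get_calibration("wrist");f=optics.grab_frame("wrist");cv2.imwrite("pics/w5.png",f[130:430,120:520])
E
```

```text
[0.47369503 0.44791479 0.04709886]
```

View pics/w5.png

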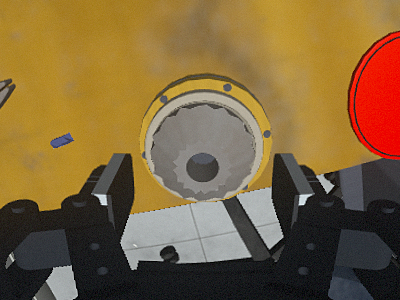

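The burr is centred between the pads: pad edges at 133 and 273 in the crop, bore at 205.

>>> play_rows([
  {"translation": [0, 0, -0.008], "twist": 0, "jaw": 82},
  {"translation": [0, 0, -0.007], "twist": 0, "jaw": 82},
  {"translation": [0, 0, -0.005], "twist": 0, "jaw": 82},
  {"translation": [0, 0, -0.003], "twist": 0, "jaw": 82},
  {"translation": [0, 0, 0], "twist": 0, "jaw": 82},
])

```text
clock: 12.15
eef_pos: [0.4717, 0.4463, 0.0208]
tool_rot: [3.119, -0.359, -0.003]
force: [0.3, -0.2, -1.3]
width: 0.68
grip_force: 0.0
```

>>> play_rows([
  {"translation": [0, 0, 0], "twist": 0, "jaw": 82},
  {"translation": [0, 0, 0], "twist": 0, "jaw": 82},
])

```text
clock: 12.32
eef_pos: [0.4726, 0.4472, 0.0224]
tool_rot: [-3.121, 0.359, -0.0]
force: [0.4, 0.3, 0.0]
width: 0.679
grip_force: 0.0
```

>>> play_rows([
  {"translation": [0, 0, 0], "twist": 0, "jaw": 95},
  {"translation": [0, 0, 0], "twist": 0, "jaw": 105},
  {"translation": [0, 0, 0], "twist": 0, "jaw": 125},
  {"translation": [0, 0, 0], "twist": 0, "jaw": 255},
  {"translation": [0, 0, 0], "twist": 0, "jaw": 255},
], squeeze=60)

```text
clock: 12.73
eef_pos: [0.4729, 0.4476, 0.0233]
tool_rot: [-3.12, 0.359, -0.001]
force: [-0.9, -0.8, 5.1]
width: 0.522
grip_force: 60.5
```

>>> play_rows([
  {"translation": [0, 0, 0], "twist": 0, "jaw": 255},
  {"translation": [0, 0, 0], "twist": 0, "jaw": 255},
])

```text
clock: 12.9
eef_pos: [0.4729, 0.4476, 0.0233]
tool_rot: [-3.12, 0.359, -0.001]
force: [-0.7, -1.2, 5.7]
width: 0.524
grip_force: 60.7
```

>>> play_rows([
  {"translation": [0, 0, 0.003], "twist": 0, "jaw": 255},
  {"translation": [0, 0, 0.005], "twist": 0, "jaw": 255},
  {"translation": [0, 0, 0.012], "twist": 0, "jaw": 255},
  {"translation": [0, 0, 0.02], "twist": 0, "jaw": 255},
  {"translation": [0, 0, 0], "twist": 0, "jaw": 255},
])

```text
clock: 13.32
eef_pos: [0.4746, 0.4493, 0.0667]
tool_rot: [-3.115, 0.359, -0.007]
force: [0.9, 1.2, 0.7]
width: 0.523
grip_force: 61.0
```

```bash
python3 - <<'E'
from h import *
s=monitor.get_state();print(s['eef_pos'],s['tool_rot'],s['width'],s['force'])
c=optics.get_calibration("wrist");f=optics.grab_frame("wrist");cv2.imwrite("pics/w6.png",f[130:430,120:520])
E
```

```text
[0.47458217 0.44934966 0.06667444] [-3.11488271  0.35866092 -0.00729701] 0.5230417107239238 [0.91196983 1.20117418 0.68153662]
```

View pics/w6.png

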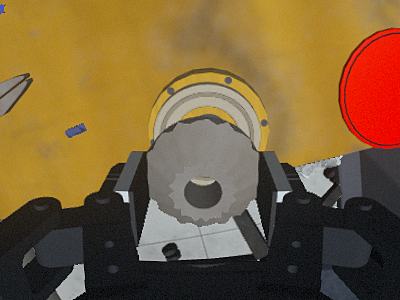

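The burr came up alone, level in the pads at (205,170). The seal ring and brass disc stayed in place.

>>> play_rows([
  {"translation": [-0.0013, -0.03, 0], "twist": 0, "jaw": 255},
  {"translation": [-0.0013, -0.03, 0], "twist": 0, "jaw": 255},
  {"translation": [-0.0013, -0.03, 0], "twist": 0, "jaw": 255},
  {"translation": [-0.0013, -0.0296, 0], "twist": 0, "jaw": 255},
  {"translation": [0, 0, -0.01], "twist": 0, "jaw": 255},
])

```text
clock: 13.78
eef_pos: [0.4696, 0.3187, 0.0525]
tool_rot: [3.113, -0.372, 0.004]
force: [1.1, -1.5, -2.1]
width: 0.52
grip_force: 61.1
```

>>> play_rows([
  {"translation": [0, 0, -0.02], "twist": 0, "jaw": 255},
  {"translation": [0, 0, 0], "twist": 0, "jaw": 255},
  {"translation": [0, 0, 0], "twist": 0, "jaw": 255},
  {"translation": [0, 0, 0], "twist": 0, "jaw": 255},
])

```text
clock: 14.12
eef_pos: [0.4671, 0.3282, 0.0324]
tool_rot: [-3.121, 0.358, 0.0]
force: [-0.2, 0.3, -1.1]
width: 0.519
grip_force: 61.3
```

```bash
python3 - <<'E'
from h import *
from fk import *
s=monitor.get_state();print(s['eef_pos'],s['tool_rot'],s['joint_pos'].round(2))
c=optics.get_calibration("wrist");f=optics.grab_frame("wrist")
HSV['red']=((0,170,90),(10,255,255))
for e in blobs(f,'red',1500)[:2]: print(e,plane(c,e[1][0],.005,True))
E
```

```text
[0.46711843 0.32820963 0.03240601] [-3.12088288e+00  3.57564638e-01  4.70434975e-04] [-0.49  0.55 -0.21  1.69  0.14  0.91 -2.55]
(11529.5, ((322.46502685546875, 268.113525390625), (145.56198120117188, 154.56634521484375), 89.78651428222656)) [0.47074156 0.326435   0.005     ]
```

>>> play_rows([
  {"translation": [0.0005, -0.0008, -0.01], "twist": 0, "jaw": 255},
  {"translation": [0, 0, -0.008], "twist": 0, "jaw": 255},
  {"translation": [0, 0, -0.005], "twist": 0, "jaw": 255},
  {"translation": [0, 0, -0.002], "twist": 0, "jaw": 255},
  {"translation": [0, 0, 0], "twist": 0, "jaw": 255},
])

```text
clock: 14.58
eef_pos: [0.4671, 0.3262, 0.0062]
tool_rot: [3.12, -0.359, -0.003]
force: [-0.0, -0.4, -1.7]
width: 0.521
grip_force: 61.3
```

>>> play_rows([
  {"translation": [0, 0, 0], "twist": 0, "jaw": 255},
  {"translation": [0, 0, -0.001], "twist": 0, "jaw": 255},
  {"translation": [0, 0, -0.001], "twist": 0, "jaw": 255},
  {"translation": [0, 0, 0], "twist": 0, "jaw": 255},
])

```text
clock: 14.92
eef_pos: [0.4679, 0.3267, 0.0054]
tool_rot: [-3.121, 0.359, -0.0]
force: [-0.2, -0.3, -0.7]
width: 0.519
grip_force: 61.3
```

>>> play_rows([
  {"translation": [0, 0, -0.001], "twist": 0, "jaw": 255},
  {"translation": [0, 0, -0.0007], "twist": 0, "jaw": 255},
  {"translation": [0, 0, 0], "twist": 0, "jaw": 255},
  {"translation": [0, 0, 0], "twist": 0, "jaw": 255},
])

```text
clock: 15.25
eef_pos: [0.468, 0.3268, 0.0038]
tool_rot: [-3.121, 0.359, -0.0]
force: [-1.4, -0.4, 0.5]
width: 0.522
grip_force: 61.5
```

>>> play_rows([
  {"translation": [0, 0, -0.0003], "twist": 0, "jaw": 110},
  {"translation": [0, 0, 0], "twist": 0, "jaw": 90},
  {"translation": [0, 0, 0], "twist": 0, "jaw": 60},
  {"translation": [0, 0, 0.01], "twist": 0, "jaw": 50},
  {"translation": [0, 0, 0.03], "twist": 0, "jaw": 50},
])

```text
clock: 15.67
eef_pos: [0.4646, 0.324, 0.0399]
tool_rot: [3.114, -0.358, -0.012]
force: [-0.2, -0.2, -0.6]
width: 0.807
grip_force: 0.0
```

>>> play_rows([
  {"translation": [0, 0, 0.03], "twist": 0, "jaw": 50},
  {"translation": [0.001, 0.03, 0], "twist": 0, "jaw": 50},
  {"translation": [0.001, 0.03, 0], "twist": 0, "jaw": 50},
  {"translation": [0.0014, 0.03, 0], "twist": 0, "jaw": 50},
  {"translation": [0.0014, 0.0296, 0], "twist": 0, "jaw": 50},
])

```text
clock: 16.08
eef_pos: [0.4729, 0.4478, 0.0748]
tool_rot: [-3.12, 0.36, -0.002]
force: [0.3, -0.2, 0.4]
width: 0.803
grip_force: 0.0
```

>>> play_rows([
  {"translation": [0, 0, -0.02], "twist": 0, "jaw": 50},
  {"translation": [0, 0, -0.01], "twist": 0, "jaw": 50},
  {"translation": [0, 0, 0], "twist": 0, "jaw": 50},
  {"translation": [0, 0, 0], "twist": 0, "jaw": 50},
  {"translation": [0, 0, 0], "twist": 0, "jaw": 50},
])

```text
clock: 16.5
eef_pos: [0.4737, 0.4449, 0.044]
tool_rot: [3.12, -0.362, 0.002]
force: [0.0, -0.2, 1.0]
width: 0.808
grip_force: 0.0
```

```bash
python3 - <<'E'
from h import *
s=monitor.get_state();print(s['eef_pos'],s['width'])
c=optics.get_calibration("wrist");f=optics.grab_frame("wrist");cv2.imwrite("pics/w7.png",f)
h=cv2.cvtColor(f,cv2.COLOR_BGR2HSV);m=(h[...,1]<100).astype(np.uint8)*255;z=np.zeros_like(m);z[170:330,250:400]=m[170:330,250:400]
for k in cv2.findContours(cv2.morphologyEx(z,2,np.ones((3,3))),0,1)[0]:
    k=cv2.convexHull(k)
    if cv2.contourArea(k)>500: e=cv2.fitEllipse(k);print(e,plane(c,e[0],.0245,True))
E
```

```text
[0.47371577 0.44490675 0.04396854] 0.8081928967171101
((316.1397705078125, 278.08160400390625), (115.00468444824219, 124.32389831542969), 114.19023132324219) [0.4760478  0.44648318 0.0245    ]
```

View pics/w7.png

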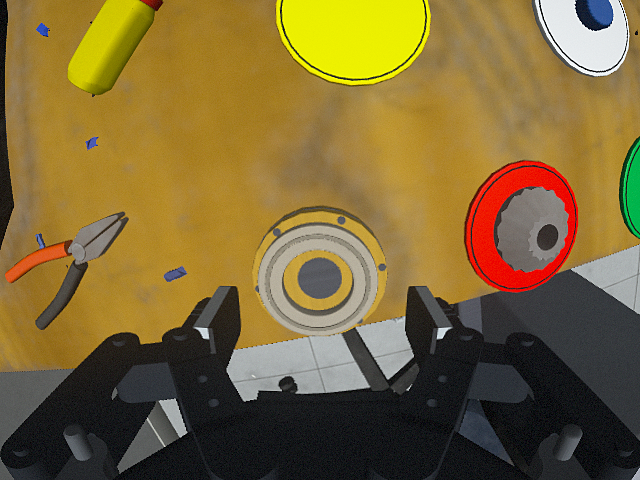

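The burr sits on the red mat at (525,228). The seal is centred between the pads at (320,278), with brass visible through and around it.

>>> play_rows([
  {"translation": [0, 0, -0.012], "twist": 0, "jaw": 52},
  {"translation": [0, 0, -0.009], "twist": 0, "jaw": 52},
  {"translation": [0, 0, -0.006], "twist": 0, "jaw": 52},
  {"translation": [0, 0, -0.002], "twist": 0, "jaw": 52},
  {"translation": [0, 0, 0], "twist": 0, "jaw": 52},
])

```text
clock: 16.97
eef_pos: [0.4719, 0.4454, 0.0128]
tool_rot: [3.119, -0.359, -0.003]
force: [-0.0, 0.5, -0.6]
width: 0.795
grip_force: 0.0
```

>>> play_rows([
  {"translation": [0, 0, 0], "twist": 0, "jaw": 52},
  {"translation": [0, 0, 0], "twist": 0, "jaw": 52},
  {"translation": [0, 0, 0], "twist": 0, "jaw": 52},
])

```text
clock: 17.22
eef_pos: [0.4729, 0.4467, 0.0148]
tool_rot: [-3.12, 0.359, -0.001]
force: [0.3, -0.3, 0.4]
width: 0.796
grip_force: 0.0
```

>>> play_rows([
  {"translation": [0, 0, 0], "twist": 0, "jaw": 65},
  {"translation": [0, 0, 0], "twist": 0, "jaw": 75},
  {"translation": [0, 0, 0], "twist": 0, "jaw": 95},
  {"translation": [0, 0, 0], "twist": 0, "jaw": 255},
  {"translation": [0, 0, 0], "twist": 0, "jaw": 255},
], squeeze=40)

```text
clock: 17.63
eef_pos: [0.473, 0.4468, 0.0153]
tool_rot: [-3.12, 0.359, -0.001]
force: [-0.3, 0.0, 5.0]
width: 0.64
grip_force: 42.3
```

>>> play_rows([
  {"translation": [0, 0, 0], "twist": 0, "jaw": 255},
  {"translation": [0, 0, 0], "twist": 0, "jaw": 255},
])

```text
clock: 17.8
eef_pos: [0.473, 0.4468, 0.0152]
tool_rot: [-3.12, 0.359, -0.001]
force: [-0.2, 0.3, 6.3]
width: 0.644
grip_force: 42.4
```

>>> play_rows([
  {"translation": [0, 0, 0.003], "twist": 0, "jaw": 255},
  {"translation": [0, 0, 0.005], "twist": 0, "jaw": 255},
  {"translation": [0, 0, 0.012], "twist": 0, "jaw": 255},
  {"translation": [0, 0, 0.02], "twist": 0, "jaw": 255},
  {"translation": [0, 0, 0.01], "twist": 0, "jaw": 255},
])

```text
clock: 18.22
eef_pos: [0.4734, 0.4471, 0.0667]
tool_rot: [-3.119, 0.359, -0.003]
force: [0.1, 0.5, -0.3]
width: 0.641
grip_force: 42.3
```

```bash
python3 - <<'E'
from h import *
s=monitor.get_state();print(s['eef_pos'],s['tool_rot'],s['width'],s['force'])
c=optics.get_calibration("wrist");f=optics.grab_frame("wrist");cv2.imwrite("pics/w8.png",f[130:430,120:520])
E
```

```text
[0.47341648 0.447088   0.06671764] [-3.11873878e+00  3.59048937e-01 -2.69928456e-03] 0.6412157409241803 [ 0.0842623   0.49025666 -0.27935553]
```

View pics/w8.png

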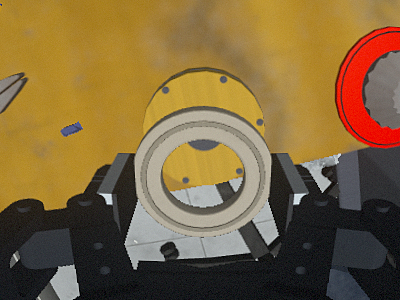

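The seal was lifted alone and sits level between the pads at (202,172), with the brass disc still on the bench.

>>> play_rows([
  {"translation": [0.031, -0.0118, 0], "twist": 0, "jaw": 255},
  {"translation": [0.031, -0.0118, 0], "twist": 0, "jaw": 255},
  {"translation": [0.031, -0.0118, 0], "twist": 0, "jaw": 255},
  {"translation": [0.031, -0.0119, 0], "twist": 0, "jaw": 255},
  {"translation": [0, 0, -0.015], "twist": 0, "jaw": 255},
])

```text
clock: 18.68
eef_pos: [0.6085, 0.3924, 0.0525]
tool_rot: [-3.119, 0.376, -0.023]
force: [2.9, -2.2, 1.5]
width: 0.64
grip_force: 42.3
```

>>> play_rows([
  {"translation": [0, 0, -0.015], "twist": 0, "jaw": 255},
  {"translation": [0, 0, 0], "twist": 0, "jaw": 255},
  {"translation": [0, 0, 0], "twist": 0, "jaw": 255},
  {"translation": [0, 0, 0], "twist": 0, "jaw": 255},
])

```text
clock: 19.02
eef_pos: [0.5962, 0.3999, 0.0349]
tool_rot: [-3.12, 0.357, -0.0]
force: [0.1, 0.6, -0.4]
width: 0.637
grip_force: 42.3
```

```bash
python3 - <<'E'
from h import *
s=monitor.get_state();print(s['eef_pos'],s['tool_rot'],s['joint_pos'].round(2))
c=optics.get_calibration("wrist");f=optics.grab_frame("wrist")
for e in blobs(f,'yellow',1500)[:2]: print(e,plane(c,e[1][0],.005,True))
E
```

```text
[0.59624036 0.39987295 0.03489688] [-3.12037789e+00  3.57252955e-01 -7.56576103e-05] [-0.51  0.81 -0.19  1.21  0.15  1.14 -2.51]
(11482.0, ((321.6507873535156, 263.4056091308594), (142.52609252929688, 152.74244689941406), 91.3300552368164)) [0.60143631 0.39818965 0.005     ]
(4224.0, ((322.57818603515625, 302.89215087890625), (67.1146240234375, 80.85023498535156), 89.87434387207031)) [0.58026863 0.40261097 0.005     ]
```

>>> play_rows([
  {"translation": [0.001, -0.0005, -0.012], "twist": 0, "jaw": 255},
  {"translation": [0, 0, -0.009], "twist": 0, "jaw": 255},
  {"translation": [0, 0, -0.005], "twist": 0, "jaw": 255},
  {"translation": [0, 0, -0.002], "twist": 0, "jaw": 255},
  {"translation": [0, 0, 0], "twist": 0, "jaw": 255},
])

```text
clock: 19.48
eef_pos: [0.5969, 0.398, 0.0052]
tool_rot: [3.12, -0.359, -0.002]
force: [-0.2, 0.1, -0.2]
width: 0.64
grip_force: 42.3
```

>>> play_rows([
  {"translation": [0, 0, 0], "twist": 0, "jaw": 255},
  {"translation": [0, 0, -0.001], "twist": 0, "jaw": 255},
  {"translation": [0, 0, -0.001], "twist": 0, "jaw": 255},
  {"translation": [0, 0, 0], "twist": 0, "jaw": 255},
  {"translation": [0, 0, 0], "twist": 0, "jaw": 255},
])

```text
clock: 19.9
eef_pos: [0.5977, 0.3985, 0.0045]
tool_rot: [-3.121, 0.359, -0.0]
force: [-0.5, -0.5, -0.5]
width: 0.642
grip_force: 42.3
```

>>> play_rows([
  {"translation": [0, 0, -0.0005], "twist": 0, "jaw": 255},
  {"translation": [0, 0, 0], "twist": 0, "jaw": 80},
  {"translation": [0, 0, 0], "twist": 0, "jaw": 65},
  {"translation": [0, 0, 0], "twist": 0, "jaw": 50},
  {"translation": [0, 0, 0.01], "twist": 0, "jaw": 30},
])

```text
clock: 20.32
eef_pos: [0.596, 0.3972, 0.0115]
tool_rot: [3.117, -0.359, -0.006]
force: [-0.1, -0.6, -1.2]
width: 0.882
grip_force: 0.0
```

>>> play_rows([
  {"translation": [0, 0, 0.03], "twist": 0, "jaw": 0},
  {"translation": [0, 0, 0.02], "twist": 0, "jaw": 0},
  {"translation": [-0.0312, 0.0121, 0], "twist": 0, "jaw": 0},
  {"translation": [-0.0312, 0.0121, 0], "twist": 0, "jaw": 0},
  {"translation": [-0.0312, 0.0121, 0], "twist": 0, "jaw": 0},
])

```text
clock: 20.73
eef_pos: [0.5041, 0.4352, 0.0655]
tool_rot: [-3.118, 0.362, -0.003]
force: [-0.5, 1.0, -1.4]
width: 1.002
grip_force: 0.0
```

>>> play_rows([
  {"translation": [-0.0312, 0.0121, 0], "twist": 0, "jaw": 0},
  {"translation": [0, 0, -0.01], "twist": 0, "jaw": 0},
  {"translation": [0, 0, -0.01], "twist": 0, "jaw": 0},
  {"translation": [0, 0, 0], "twist": 0, "jaw": 0},
  {"translation": [0, 0, 0], "twist": 0, "jaw": 0},
])

```text
clock: 21.15
eef_pos: [0.4743, 0.445, 0.0431]
tool_rot: [3.118, -0.362, 0.001]
force: [-0.1, 0.1, -0.4]
width: 1.0
grip_force: 0.0
```

>>> play_rows([
  {"translation": [0, 0, 0], "twist": 0, "jaw": 0},
])

```text
clock: 21.23
eef_pos: [0.475, 0.4456, 0.0439]
tool_rot: [3.12, -0.364, 0.002]
force: [-0.2, 0.0, 0.2]
width: 1.001
grip_force: 0.0
```

```bash
python3 - <<'E'
from h import *
s=monitor.get_state();print(s['eef_pos'],s['width'])
c=optics.get_calibration("wrist");f=optics.grab_frame("wrist");cv2.imwrite("pics/w9.png",f)
E
```

```text
[0.47495458 0.44555357 0.04389843] 1.001477039915522
```

View pics/w9.png

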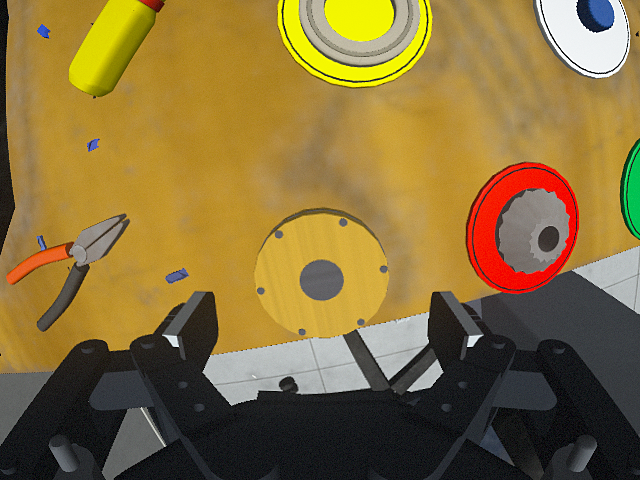

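The seal lies centred on yellow at (360,12). The brass disc is centred between the open pads at (321,272).

>>> play_rows([
  {"translation": [-0.001, 0, -0.015], "twist": 0, "jaw": 0},
  {"translation": [0, 0, -0.012], "twist": 0, "jaw": 0},
  {"translation": [0, 0, -0.01], "twist": 0, "jaw": 0},
  {"translation": [0, 0, -0.003], "twist": 0, "jaw": 0},
  {"translation": [0, 0, 0], "twist": 0, "jaw": 0},
])

```text
clock: 21.7
eef_pos: [0.4712, 0.4457, 0.002]
tool_rot: [3.118, -0.359, -0.003]
force: [-0.5, 0.1, 0.2]
width: 1.0
grip_force: 0.0
```

>>> play_rows([
  {"translation": [0, 0, 0], "twist": 0, "jaw": 0},
  {"translation": [0, 0, 0], "twist": 0, "jaw": 0},
  {"translation": [0, 0, 0], "twist": 0, "jaw": 0},
])

```text
clock: 21.95
eef_pos: [0.4723, 0.4474, 0.0046]
tool_rot: [-3.12, 0.359, -0.001]
force: [0.2, -0.2, 0.3]
width: 0.995
grip_force: 0.0
```

>>> play_rows([
  {"translation": [0, -0.0005, -0.001], "twist": 0, "jaw": 10},
  {"translation": [0, 0, -0.001], "twist": 0, "jaw": 25},
  {"translation": [0, 0, 0], "twist": 0, "jaw": 35},
  {"translation": [0, 0, 0], "twist": 0, "jaw": 45},
  {"translation": [0, 0, 0], "twist": 0, "jaw": 60},
], squeeze=80)

```text
clock: 22.37
eef_pos: [0.4719, 0.4466, 0.0025]
tool_rot: [-3.121, 0.359, -0.0]
force: [-0.8, -0.7, 3.1]
width: 0.778
grip_force: 40.8
```

>>> play_rows([
  {"translation": [0, 0, 0], "twist": 0, "jaw": 255},
  {"translation": [0, 0, 0], "twist": 0, "jaw": 255},
  {"translation": [0, 0, 0], "twist": 0, "jaw": 255},
  {"translation": [0, 0, 0], "twist": 0, "jaw": 255},
])

```text
clock: 22.7
eef_pos: [0.4721, 0.4467, 0.0031]
tool_rot: [-3.12, 0.359, -0.001]
force: [-1.1, -0.9, 5.9]
width: 0.749
grip_force: 86.5
```

>>> play_rows([
  {"translation": [0, 0, 0.003], "twist": 0, "jaw": 255},
  {"translation": [0, 0, 0.005], "twist": 0, "jaw": 255},
  {"translation": [0, 0, 0.012], "twist": 0, "jaw": 255},
  {"translation": [0, 0, 0.02], "twist": 0, "jaw": 255},
  {"translation": [0, 0, 0], "twist": 0, "jaw": 255},
])

```text
clock: 23.12
eef_pos: [0.4739, 0.4487, 0.0461]
tool_rot: [-3.115, 0.359, -0.007]
force: [0.4, 0.9, -1.5]
width: 0.757
grip_force: 88.7
```

```bash
python3 - <<'E'
from h import *
from fk import *
s=monitor.get_state();print(s['eef_pos'],s['tool_rot'],s['width'],s['force'],path(s['joint_pos'],[0,-.237,.04])[1])
c=optics.get_calibration("wrist");f=optics.grab_frame("wrist");cv2.imwrite("pics/w10.png",f[130:430,120:520])
E
```

```text
[0.47393505 0.44866082 0.04606994] [-3.11498268  0.35863508 -0.00727189] 0.7566666328828998 [ 0.40583569  0.8667638  -1.52542769] 0.112
```

View pics/w10.png

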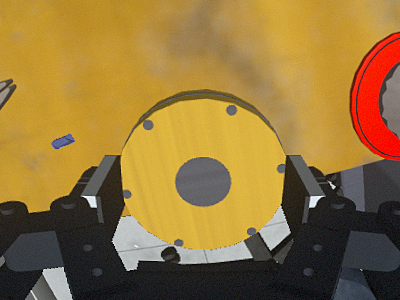

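The disc is held level in the pads at (203,172). I'll raise it over the burr and go to green.

>>> play_rows([
  {"translation": [0, 0, 0.02], "twist": 0, "jaw": 255},
  {"translation": [0, 0, 0.02], "twist": 0, "jaw": 255},
  {"translation": [0, -0.025, 0], "twist": 0, "jaw": 255},
  {"translation": [0, -0.03, 0], "twist": 0, "jaw": 255},
  {"translation": [0, -0.03, 0], "twist": 0, "jaw": 255},
])

```text
clock: 23.58
eef_pos: [0.471, 0.3611, 0.0813]
tool_rot: [3.121, -0.355, -0.001]
force: [-0.1, -0.8, -3.6]
width: 0.749
grip_force: 89.2
```

>>> play_rows([
  {"translation": [0, -0.03, 0], "twist": 0, "jaw": 255},
  {"translation": [0, -0.03, 0], "twist": 0, "jaw": 255},
  {"translation": [0, -0.03, 0], "twist": 0, "jaw": 255},
  {"translation": [0, -0.03, 0], "twist": 0, "jaw": 255},
  {"translation": [0, -0.02, 0], "twist": 0, "jaw": 255},
])

```text
clock: 24.0
eef_pos: [0.4713, 0.2168, 0.0808]
tool_rot: [3.117, -0.364, -0.002]
force: [-0.5, -1.1, -3.7]
width: 0.751
grip_force: 89.2
```

>>> play_rows([
  {"translation": [0, -0.012, 0], "twist": 0, "jaw": 255},
  {"translation": [0, 0, 0], "twist": 0, "jaw": 255},
  {"translation": [0, 0, 0], "twist": 0, "jaw": 255},
  {"translation": [0, 0, 0], "twist": 0, "jaw": 255},
  {"translation": [0, 0, 0], "twist": 0, "jaw": 255},
])

```text
clock: 24.42
eef_pos: [0.4715, 0.2121, 0.0819]
tool_rot: [-3.12, 0.354, 0.0]
force: [-0.1, 0.7, -3.6]
width: 0.752
grip_force: 89.2
```

```bash
python3 - <<'E'
from h import *
from fk import *
s=monitor.get_state();print(s['eef_pos'],s['tool_rot'],s['joint_pos'].round(2),clear(s['joint_pos'])[0])
c=optics.get_calibration("wrist");f=optics.grab_frame("wrist")
for e in blobs(f,'green',1000)[:2]: print(e,plane(c,e[1][0],.005,True))
E
```

```text
[0.47149626 0.2120757  0.08185659] [-3.11977448e+00  3.53576379e-01  1.30576581e-04] [-0.3   0.39 -0.2   1.8   0.09  0.96 -2.33] [np.float64(0.229), np.float64(0.112), np.float64(0.181)]
(6314.5, ((325.4231262207031, 240.4921875), (117.42835998535156, 122.97630310058594), 84.77619934082031)) [0.47418224 0.20883737 0.005     ]
```

>>> play_rows([
  {"translation": [0.0007, -0.0023, -0.025], "twist": 0, "jaw": 255},
  {"translation": [0, 0, -0.02], "twist": 0, "jaw": 255},
  {"translation": [0, 0, -0.015], "twist": 0, "jaw": 255},
  {"translation": [0, 0, -0.008], "twist": 0, "jaw": 255},
  {"translation": [0, 0, -0.003], "twist": 0, "jaw": 255},
])

```text
clock: 24.88
eef_pos: [0.4713, 0.2077, 0.0093]
tool_rot: [3.12, -0.356, -0.004]
force: [0.2, -0.6, -3.1]
width: 0.754
grip_force: 89.3
```

>>> play_rows([
  {"translation": [0, 0, 0], "twist": 0, "jaw": 255},
  {"translation": [0, 0, 0], "twist": 0, "jaw": 255},
  {"translation": [0, 0, 0], "twist": 0, "jaw": 255},
  {"translation": [0, 0, 0], "twist": 0, "jaw": 255},
])

```text
clock: 25.22
eef_pos: [0.4735, 0.2076, 0.0119]
tool_rot: [-3.12, 0.359, -0.003]
force: [-0.7, -0.3, -2.3]
width: 0.754
grip_force: 89.3
```

>>> play_rows([
  {"translation": [-0.0005, 0.0015, -0.001], "twist": 0, "jaw": 255},
  {"translation": [0, 0, -0.001], "twist": 0, "jaw": 255},
  {"translation": [0, 0, -0.001], "twist": 0, "jaw": 255},
  {"translation": [0, 0, 0], "twist": 0, "jaw": 255},
  {"translation": [0, 0, 0], "twist": 0, "jaw": 255},
])

```text
clock: 25.63
eef_pos: [0.4722, 0.2089, 0.0081]
tool_rot: [-3.121, 0.359, -0.001]
force: [-1.3, 0.3, 0.1]
width: 0.751
grip_force: 89.7
```

>>> play_rows([
  {"translation": [0, 0, -0.0007], "twist": 0, "jaw": 255},
  {"translation": [0, 0, 0], "twist": 0, "jaw": 255},
  {"translation": [0, 0, 0], "twist": 0, "jaw": 255},
])

```text
clock: 25.88
eef_pos: [0.4722, 0.2089, 0.0081]
tool_rot: [-3.121, 0.359, -0.001]
force: [-1.9, -0.8, 4.3]
width: 0.748
grip_force: 90.3
```

>>> play_rows([
  {"translation": [0, 0, 0], "twist": 0, "jaw": 45},
  {"translation": [0, 0, 0], "twist": 0, "jaw": 25},
  {"translation": [0, 0, 0], "twist": 0, "jaw": 0},
  {"translation": [0, 0, 0], "twist": 0, "jaw": 0},
  {"translation": [0, 0, 0.01], "twist": 0, "jaw": 0},
])

```text
clock: 26.3
eef_pos: [0.4705, 0.2077, 0.0157]
tool_rot: [3.119, -0.359, -0.006]
force: [-0.4, 0.7, 0.0]
width: 1.002
grip_force: 0.0
```

>>> play_rows([
  {"translation": [0, 0, 0.03], "twist": 0, "jaw": 0},
  {"translation": [0, 0, 0.04], "twist": 0, "jaw": 0},
  {"translation": [0, 0, 0.04], "twist": 0, "jaw": 0},
  {"translation": [-0.02, 0.01, 0.02], "twist": 0, "jaw": 0},
  {"translation": [-0.02, 0.01, 0.01], "twist": 0, "jaw": 0},
])

```text
clock: 26.72
eef_pos: [0.4351, 0.2294, 0.1621]
tool_rot: [-3.115, 0.364, -0.013]
force: [0.2, 1.4, 0.5]
width: 0.996
grip_force: 0.0
```

>>> play_rows([
  {"translation": [-0.03, 0.01, 0], "twist": 0, "jaw": 0},
  {"translation": [-0.03, 0.01, 0], "twist": 0, "jaw": 0},
  {"translation": [-0.03, 0.01, 0], "twist": 0, "jaw": 0},
  {"translation": [0, 0, 0], "twist": 0, "jaw": 0},
  {"translation": [0, 0, 0], "twist": 0, "jaw": 0},
])

```text
clock: 27.13
eef_pos: [0.3406, 0.2595, 0.158]
tool_rot: [-3.121, 0.352, -0.002]
force: [0.3, 0.7, 0.7]
width: 1.001
grip_force: 0.0
```

```bash
python3 - <<'E'
from h import *
s=monitor.get_state();print(s['eef_pos'],s['force'])
T=optics.grab_frame("top");S=optics.grab_frame("scene");cv2.imwrite("pics/top1.png",T)
cv2.imwrite("pics/fin.png",np.hstack([cv2.resize(S[195:345,225:425],(400,300),interpolation=cv2.INTER_CUBIC),cv2.resize(T[170:320,180:380],(400,300),interpolation=cv2.INTER_CUBIC)]))
E
```

```text
[0.34057763 0.2594794  0.1579659 ] [0.29081649 0.65963623 0.69856847]
```

View pics/fin.png

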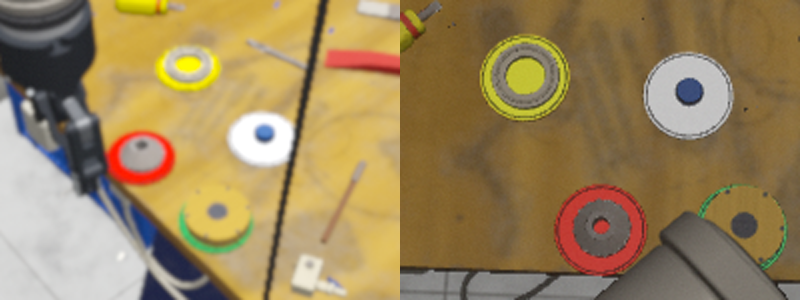

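The final view shows all four parts lying flat and within about 2–3 mm of centre on their own mats. The arm is clear of them, so I'll hand in.

```bash
python3 -c "
from station import finish_job
print(finish_job())"
```

```text
the job is handed in; nothing more can be done
None
```

I handed the job in at about 27 s on the robot clock: cap on white, burr on red, seal on yellow and disc on green, each set down flat and, by eye with a rough pixel check on burr and disc, within about 2–3 mm of its mat's centre; no verdict came back.

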